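Put the sample containers back in their fitting stands

ROBOT

A 6-joint arm with a two-finger parallel gripper is mounted at the origin on a cart in front of the work surface, level with it; the furniture and walls round the work are solid. World frame = base frame: x ahead of the robot, y to its left, z up, the work surface at z = 0. Lengths are in m, angles in rad, forces in N, time in s.
With the tool pointing down it reaches from about 0.375 to 0.975 m from the base axis. Payload 3.8 kg.
Tool frame: the origin (TCP) lies on the centre line of the jaws, within the pads' length; the fingertips stand 25 mm ahead of it and the grasp point (between the pads) lies 6 mm ahead of it; y points along the fingers, z is the direction in which the jaws open and shut, and the axes are right-handed (so a half turn about y gives the same grasp; the last joint's range is limited). The gripper opens to 85 mm and grips with 20 to 120 N. Pads are 22 mm wide; open, the fingers measure 114 mm over their backs; the gripper's body (76 mm by 85 mm) begins 54 mm behind the grasp point. The pads swing forward as they close: fully open they stand 13 mm farther back than shut.
Start: joints at [-1.194, 0.264, 1.604, -0, 1.274, -0.037], TCP at [0.271, -0.618, 0.219] pointing down, gripper open.
Joint ranges: [-2.63, 2.63], [-0.94, 2.18], [0.31, 2.57], [-1.31, 4.45], [0, 2.66], [-2.55, 2.55]. Speed limits (rad/s): [2.57, 2.57, 3.14, 3.14, 3.14, 3.14].

INTERFACE

Orientations are given as a rotation vector (axis times angle).
In Python, from workcell import bot gives the robot as it stands.
- The arm moves only by the shell command python3 -m jog 'ROWS' [FORCE]. ROWS is JSON, a list of rows, each a list of 5 numbers: the shift along the world's x, y, z in mm, then the turn about the world's z in degrees, then the finger opening in mm, from 0 to 85.4. A call has exactly 10 rows; each row is the pose to reach, as a shift and turn from the pose commanded when the call began; what a row does not reach only later rows make up. A row lasts 1/8 s, in which the tool goes at most 62.5 mm and 10.7 degrees, less where a joint would pass 70% of its speed; a pose out of reach is approached as far as the arm can. A call with a gripper value outside its range is refused whole. The fingers move at their own pace and stop on an object; FORCE is the grip in N (left out, the last holds). Time passes only in rows, so rows that repeat a pose let the fingers close, or fill a call up. It gives the time, the measured TCP pose, the force and the opening at its end, in the units of the state.
- bot.read_state(): the state, without advancing time (a new reading comes with each control period).
- bot.read_camera(name): name is "side" or "top" or "wrist"; returns a dict with "pixels" (420x560x3 uint8, red, green, blue), "fx", "fy", "cx", "cy" (pixels), "R" (3x3) and "t" (3): a world point X has camera coordinates R X + t. Camera axes: x right, y down, z forward; pixel columns grow to the right and rows downward; lengths in m; the calibration is good to about 2 mm. A picture is of the moment at which its call begins. There is no depth.
- bot.finish_job(): hands the job in, once; it reports no verdict.
The state is a dict: "time": time; "q": joint angles; "joint_vel": joint speeds; "joint_torque": joint torques, N m; "tool_pos": TCP position; "tcp_rot": TCP orientation; "wrist_force": force on the tool from outside, world axes, zero at the start; "torque": the same for the moment, N m; "width": opening from 0.0 (shut) to 1.0 (fully open).
Only numpy, scipy, OpenCV 4.12 (cv2) and the standard library are available. Lean on these libraries where they do the work, as an engineer would, in place of code of your own. Each camera call takes 0.05 s, during which the arm holds its last target.

TASK

Clear up the sample containers: first set the low steel dish upright in the stand with the large well, then stand the tall steel cup inside the dish. Also set the white-capped vial in the stand with the medium well and the red-capped bottle in the stand with the small well, before or after; all must sit upright on the floor of their places, and the little brown dropper bottle stays standing where it is.

Things in the scene. Friction and masses are not known exactly. Their poses are not given: they have to be found in the camera images.
- steel_dish: low, wide, open steel dish (free): a straight-sided round pot, outer diameter 64 mm, height 50 mm, wall 3 mm (inside 58 mm wide), floor 4 mm thick. About 0.15 kg. Origin: centre of its underside; z up along its axis. Starts upright on the bench. Grip it round the outside near the rim, at least 20 mm above its underside, so that the fingers stay clear of the stand.
- steel_cup: tall, narrow, open steel cup (free): straight-sided, outer diameter 42 mm, height 90 mm, wall 3 mm. About 0.12 kg. Origin: centre of its underside; z up along its axis. Starts upright on the bench. Standing in the dish it rises 44 mm above the dish's rim; grip it round the outside in its upper 40 mm.
- white_vial: cylindrical vial (free), clear with white contents and a ribbed white cap, body diameter 44 mm, height 106 mm. About 0.05 kg. Origin: centre of its underside; z up along its axis. Starts upright on the bench. Grip round the body, for instance 60 mm above its underside.
- red_cap_bottle: small whitish bottle with a red cap (free; not the brown red-capped one far back), body diameter 33 mm, height 67 mm. About 0.06 kg. Origin: centre of its underside; z up along its axis. Starts upright on the bench. The body is straight up to about 40 mm, the cap is narrower. Grip about 40 mm above its underside.
- stand_large: a fixed round grey plastic stand, a ring 16 mm high with a round flat-floored well in its top, 10 mm deep (well floor 6 mm above the bench). Origin: centre of its underside, on the bench; z up. The largest of the three: outer diameter 94 mm, well diameter 76 mm. Place of the steel dish.
- stand_medium: a fixed round grey plastic stand, a ring 16 mm high with a round flat-floored well in its top, 10 mm deep (well floor 6 mm above the bench). Origin: centre of its underside, on the bench; z up. The middle one: outer diameter 73 mm, well diameter 55 mm. Place of the white vial.
- stand_small: a fixed round grey plastic stand, a ring 16 mm high with a round flat-floored well in its top, 10 mm deep (well floor 6 mm above the bench). Origin: centre of its underside, on the bench; z up. The smallest: outer diameter 61 mm, well diameter 43 mm. Place of the red-capped bottle.
- brown_dropper: little brown bottle with a black cap (free), diameter 25 mm, height 69 mm, standing among the others; not part of the job, to be left standing. Origin: centre of its underside; z up along its axis. Starts upright on the bench.
There are look-alikes about, which are no part of the job. What is shaped like the red_cap_bottle but green or yellow is not meant.

How it is judged:
On the way, in this order (a step that is already met when the one before it is completed fails the run):
1. the steel dish stands in the large well (horizontal distance between steel_dish and stand_large below 0.009 m and z of steel_dish in the frame of stand_large below 0.009 m and angle between steel_dish's own z axis and vertical below 0.08 rad), for 0.2 s.
2. then the steel cup stands in the dish (all of step 1 and horizontal distance between steel_cup and steel_dish below 0.012 m and z of steel_cup in the frame of steel_dish below 0.007 m and angle between steel_cup's own z axis and vertical below 0.08 rad), for 0.2 s.
At the end, for the whole second after the job is handed in: Upright within 0.08 rad, at rest: dish in the large well, vial in the medium, red-capped bottle in the small (each within 9 mm of the stand's centre, underside under 9 mm above the stand's); cup in the dish (12 mm, under 7 mm above the dish's underside) (all of step 2 and horizontal distance between white_vial and stand_medium below 0.009 m and z of white_vial in the frame of stand_medium below 0.009 m and angle between each of white_vial, red_cap_bottle's own z axis and vertical below 0.08 rad and horizontal distance between red_cap_bottle and stand_small below 0.009 m and z of red_cap_bottle in the frame of stand_small below 0.009 m and linear speed of each of steel_dish, steel_cup, white_vial, red_cap_bottle below 0.02 m/s); the robot touches nothing.
It fails at once if the brown dropper bottle is pushed more than 25 mm away or tipped (distance of brown_dropper from where it was at the start of the episode above 0.025 m or angle between brown_dropper's own z axis and vertical above 0.4 rad).
It also fails if it takes over 96 s, if anything falls off the work surface, if the arm or the gripper's body presses on something with over 40 N, if the wrist force passes 120 N, or if a joint passes its speed limit or range.

## Working session

There is one attempt and no reset: what is moved stays moved. The work goes in short steps, Python scripts to look and compute and a shell command to move; the robot and the scene stay as the last step left them, time stands still between calls to the robot, and variables do not carry over. Pictures are saved under pics/ and viewed, and the job is handed in when it is done.

```bash
ls; mkdir -p pics
python3 - <<'E'
from workcell import bot
import cv2
s=bot.read_state(); print(s)
for n in ["side","top","wrist"]:
    c=bot.read_camera(n); cv2.imwrite(f"pics/{n}0.png",c["pixels"][:,:,::-1])
    print(n,c["fx"],c["fy"],c["cx"],c["cy"],c["R"],c["t"])
E
```

```text
pics
{'time': 0.0, 'q': array([-1.19390278e+00,  2.64801341e-01,  1.60538818e+00, -9.92254994e-06,
        1.27369463e+00, -3.69347080e-02]), 'joint_vel': array([ 9.42692065e-04, -1.92472270e-03,  6.89610610e-05,  8.27102577e-04,
       -6.46627401e-05, -7.18493102e-04]), 'joint_torque': array([-3.78703204e-03, -5.15123677e+01, -3.67314613e+01, -5.08823405e-05,
        1.31854636e-02,  3.71919540e-06]), 'tool_pos': array([ 0.2711213 , -0.61732193,  0.21802193]), 'tcp_rot': array([-0.41889756,  1.99588291, -1.9912856 ]), 'wrist_force': array([-0.23007829, -0.28581085,  0.05756075]), 'torque': array([ 0.0160703 , -0.00866148, -0.00153292]), 'width': 1.0039506863755119}
side 402.98028346245644 402.98028346245644 278.4516066212458 202.24532530312337 [[ 0.79113085 -0.6114335  -0.01615708]
 [-0.31774917 -0.38827576 -0.86503029]
 [ 0.52263509  0.68948605 -0.50145942]] [-0.37820435  0.18343335  0.60748275]
top 433.1198283932747 433.1198283932747 273.07824743096603 217.50217504410094 [[-0.01780027 -0.99954921  0.02417707]
 [-0.99119652  0.01446825 -0.13160593]
 [ 0.13119681 -0.02630685 -0.99100724]] [-0.0035062   0.49426435  0.83442976]
wrist 305.4379830637616 305.4379830637616 279.28561561050236 215.28219766752787 [[ 0.40218882 -0.91555482 -0.00187664]
 [-0.8790595  -0.38672834  0.27873927]
 [-0.25592683 -0.11045614 -0.96036498]] [-0.67428578 -0.03500407  0.37922485]
```

View pics/side0.png

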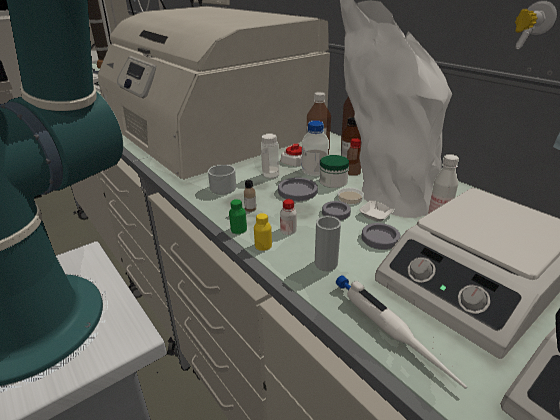

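View pics/top0.png

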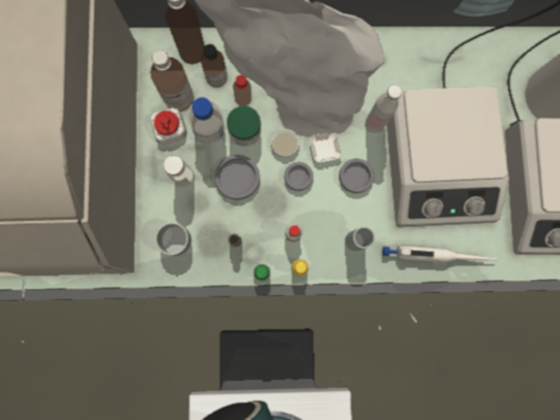

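View pics/wrist0.png

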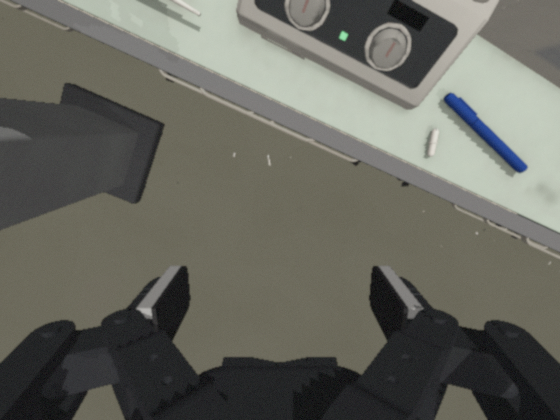

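The top view shows the dish at about (174,238), cup (362,238), vial (177,170) and red-capped bottle (294,232). The dropper is at (235,240), and the stands are large (237,178), small (298,177) and medium (356,177). Next I'll enlarge it.

Run:
```python
import cv2
a=cv2.imread("pics/top0.png")
c=a[140:290,140:400]; cv2.imwrite("pics/topz.png",cv2.resize(c,None,fx=3,fy=3,interpolation=cv2.INTER_CUBIC))
a=cv2.imread("pics/side0.png")
c=a[120:280,200:410]; cv2.imwrite("pics/sidez.png",cv2.resize(c,None,fx=3.7,fy=3.7,interpolation=cv2.INTER_CUBIC))
```

```text
(no output)
```

View pics/topz.png

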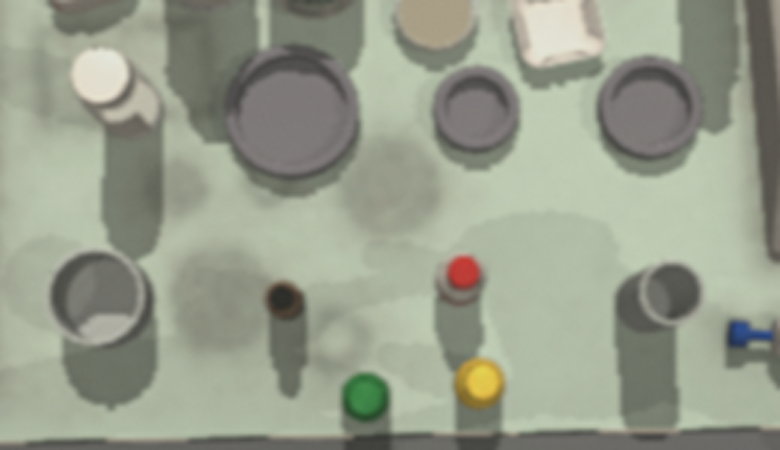

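View pics/sidez.png

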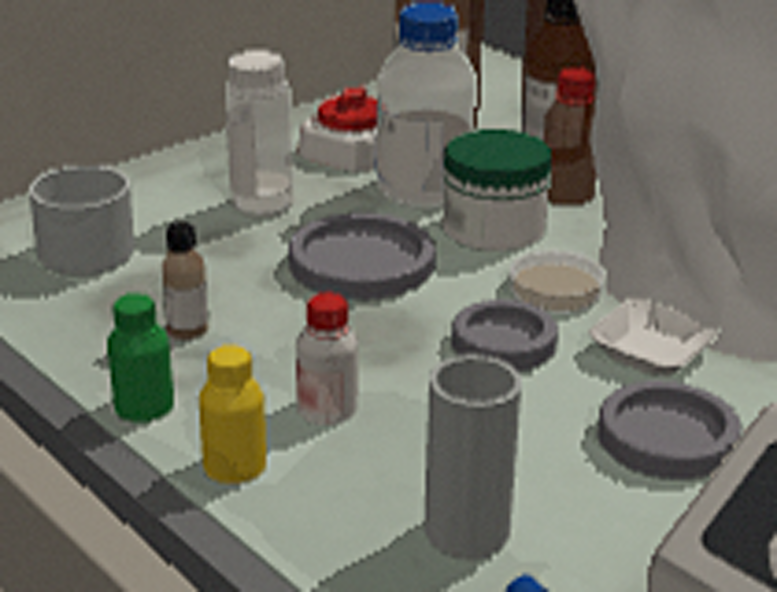

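```bash
cat > h.py <<'E'
import numpy as np, cv2
from workcell import bot
def ray(c,u,v,z):
    d=c["R"].T@np.array([(u-c["cx"])/c["fx"],(v-c["cy"])/c["fy"],1.]); o=-c["R"].T@c["t"]
    return o+d*(z-o[2])/d[2]
def proj(c,X):
    p=c["R"]@np.asarray(X,float)+c["t"]; return np.array([c["cx"]+c["fx"]*p[0]/p[2],c["cy"]+c["fy"]*p[1]/p[2]])
def circ(c,x,y,z,r,img,col):
    t=np.linspace(0,2*np.pi,49)
    S=8
    p=np.array([proj(c,[x+r*np.cos(a),y+r*np.sin(a),z]) for a in t])
    cv2.polylines(img,[np.round(p*S).astype(int)],True,col,1,cv2.LINE_AA,3)
E
python3 - <<'E'
from h import *
c=bot.read_camera("top"); 
px=dict(dish=(98,297,50),cup=(671,293,90),vial=(101,76,106),red=(464,271,67),large=(292,111,16),small=(477,109,16),medium=(650,107,16),drop=(285,299,69),yellow=(479,383,67),green=(365,396,67))
rad=dict(dish=32,cup=21,vial=19,red=9,large=47,small=30.5,medium=36.5,drop=8,yellow=9,green=9)
img=c["pixels"][:,:,::-1].copy(); big=cv2.resize(img,None,fx=3,fy=3,interpolation=cv2.INTER_CUBIC)
s=bot.read_camera("side"); sim=s["pixels"][:,:,::-1].copy(); sb=cv2.resize(sim,None,fx=3.5,fy=3.5,interpolation=cv2.INTER_CUBIC)
def sc(c,f): 
    d=dict(c); d["fx"]=c["fx"]*f; d["fy"]=c["fy"]*f; d["cx"]=(c["cx"]+.5)*f-.5; d["cy"]=(c["cy"]+.5)*f-.5; return d
C=sc(c,3);S=sc(s,3.5)
for k,(u,v,z) in px.items():
    P=ray(C,u+420,v+420,z/1000); print(k,np.round(P*1000,1), "side",proj(s,P).round(1), "range",round(np.hypot(P[0],P[1]),3))
    circ(C,P[0],P[1],z/1000,rad[k]/1000,big,(255,0,255)); circ(S,P[0],P[1],z/1000,rad[k]/1000,sb,(255,0,255))
    circ(S,P[0],P[1],0,rad[k]/1000,sb,(255,255,0))
cv2.imwrite("pics/o1.png",big[420:870,420:1200]); cv2.imwrite("pics/o2.png",sb[400:1000,700:1450])
E
```

```text
dish [453.3 185.   50. ] side [221.6 170. ] range 0.49
cup [ 446.8 -177.8   90. ] side [327.9 221.8] range 0.481
vial [585.1 173.3 106. ] side [269.  135.8] range 0.61
red [464.8 -50.9  67. ] side [288.6 201. ] range 0.468
large [582.4  61.   16. ] side [297.6 185.6] range 0.586
small [582.2 -66.5  16. ] side [336.1 207.1] range 0.586
medium [ 582.2 -186.5   16. ] side [380.4 231.9] range 0.611
drop [448.6  63.2  69. ] side [248.6 181.7] range 0.453
yellow [393.6 -58.7  67. ] side [261.  214.9] range 0.398
green [386.7  13.4  67. ] side [236.6 200.9] range 0.387
```

View pics/o1.png

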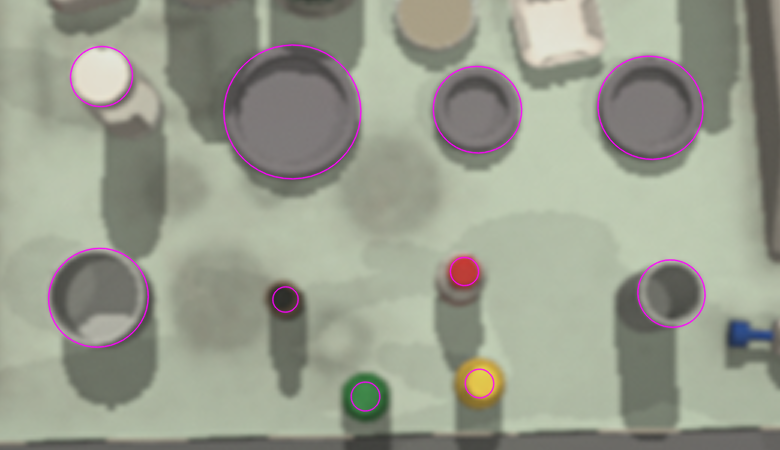

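View pics/o2.png

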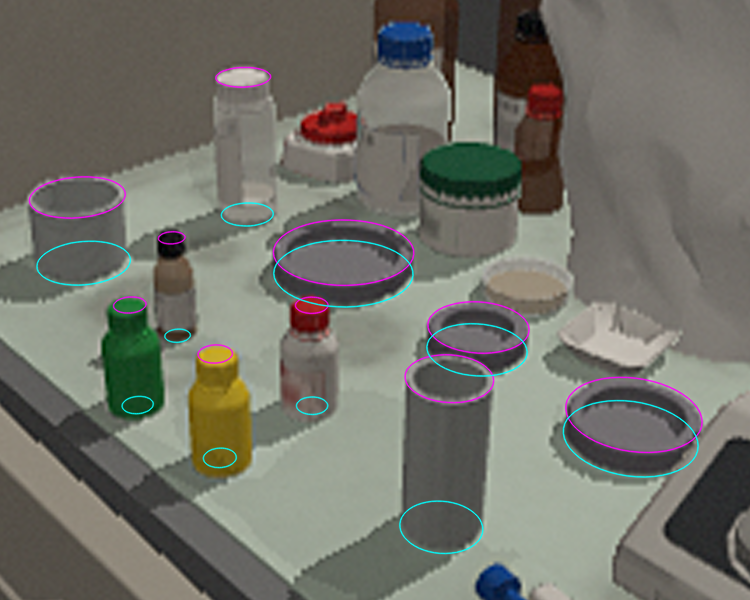

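The stand and object positions agree between the two views within a few mm. The dish is first. I'll grip it with the jaws along x (turn +66.3°), starting with the travel towards it.

```bash
python3 - <<'E'
from h import *
from scipy.spatial.transform import Rotation as R
s=bot.read_state(); print(R.from_rotvec(s["tcp_rot"]).as_matrix().round(3))
E
python3 -m jog '[[10,20,0,7,85],[30,60,0,14,85],[55,110,0,21,85],[80,160,0,28,85],[105,210,0,35,85],[130,260,0,42,85],[150,310,0,49,85],[160,360,0,56,85],[165,400,0,63,85],[170,420,0,66.3,85]]' 30
```

```text
[[-0.916 -0.     0.402]
 [-0.402  0.001 -0.916]
 [-0.    -1.    -0.001]]
time: 1.5
tool_pos: [0.4414, -0.1959, 0.2194]
tcp_rot: [-1.211, 1.206, -1.206]
wrist_force: [0.8, -0.5, -0.0]
width: 0.996
```

```bash
python3 -m jog '[[2,20,0,0,85],[4,65,0,0,85],[6,115,0,0,85],[8,165,0,0,85],[10,215,0,0,85],[12,265,0,0,85],[12,310,-15,0,85],[12,350,-40,0,85],[12,375,-65,0,85],[12,383,-85,0,85]]'
python3 - <<'E'
from h import *
for n in ["top","wrist","side"]:
    c=bot.read_camera(n); cv2.imwrite(f"pics/{n}1.png",c["pixels"][:,:,::-1])
    print(n,proj(c,[.4533,.185,.05]))
print(bot.read_state()["tool_pos"])
a=[cv2.imread(f"pics/{n}1.png") for n in ("wrist","side","top")]
cv2.imwrite("pics/m1.png",cv2.resize(np.hstack([a[0],a[1][:, :]]),(800,300)))
E
```

```text
time: 2.75
tool_pos: [0.4528, 0.1865, 0.1334]
tcp_rot: [-1.211, 1.208, -1.207]
wrist_force: [0.0, -0.4, 0.5]
width: 0.992
top [172.32487416 238.68200103]
wrist [280.82795975 219.62685324]
side [221.63207425 170.03462306]
[0.45217441 0.1848991  0.1332298 ]
```

View pics/m1.png

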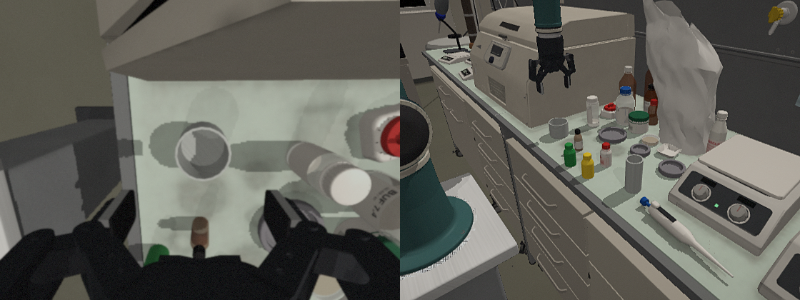

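View pics/top1.png

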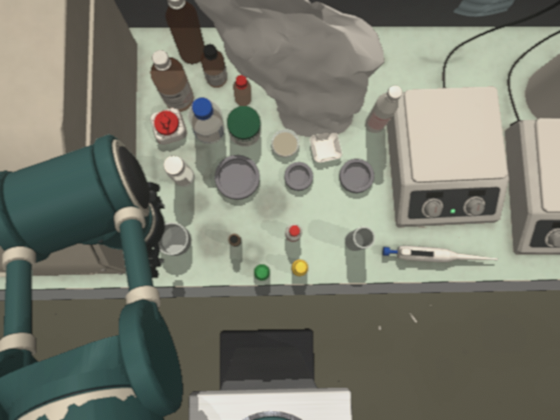

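Run:
```python
from h import *
c=bot.read_camera("wrist"); img=c["pixels"][:,:,::-1].copy()
f=3
b=cv2.resize(img,None,fx=f,fy=f,interpolation=cv2.INTER_CUBIC)
d=dict(c); d["fx"]*=f; d["fy"]*=f; d["cx"]=(c["cx"]+.5)*f-.5; d["cy"]=(c["cy"]+.5)*f-.5
circ(d,.4533,.185,.05,.032,b,(255,0,255))
cv2.imwrite("pics/w1.png",b[480:820,560:1140])
g=cv2.GaussianBlur(cv2.cvtColor(img,cv2.COLOR_BGR2GRAY),(5,5),1)
print(cv2.HoughCircles(g,cv2.HOUGH_GRADIENT_ALT,1,20,param1=100,param2=.6,minRadius=25,maxRadius=60))
print(c["R"])
```

```text
[[[282.       212.        37.732994]
  [484.       251.        29.973501]
  [434.       229.        34.118015]
  [509.       188.        31.351982]]]
[[ 0.99999501  0.00141375 -0.00282437]
 [ 0.0021482  -0.95997692  0.28007087]
 [-0.00231538 -0.28007554 -0.95997517]]
```

View pics/w1.png

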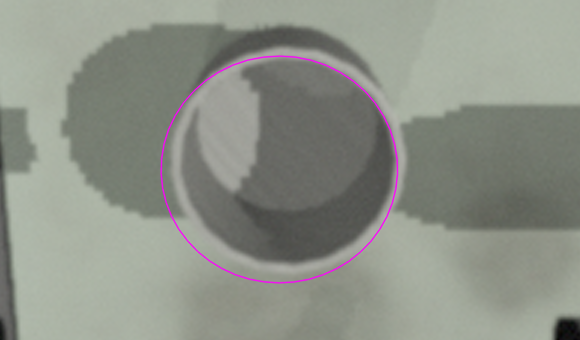

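```bash
python3 -m jog '[[2,2,-10,0,85],[2,2,-25,0,85],[2,2,-45,0,85],[2,2,-65,0,85],[2,2,-80,0,85],[2,2,-90,0,85],[2,2,-90,0,85],[2,2,-90,0,60],[2,2,-90,0,55],[2,2,-90,0,50]]' 40
python3 - <<'E'
from h import *
c=bot.read_camera("wrist"); cv2.imwrite("pics/w2.png",c["pixels"][:,:,::-1])
E
```

```text
time: 4.2
tool_pos: [0.4559, 0.1872, 0.045]
tcp_rot: [-1.208, 1.208, -1.209]
wrist_force: [-0.0, 0.1, -0.3]
width: 0.584
```

View pics/w2.png

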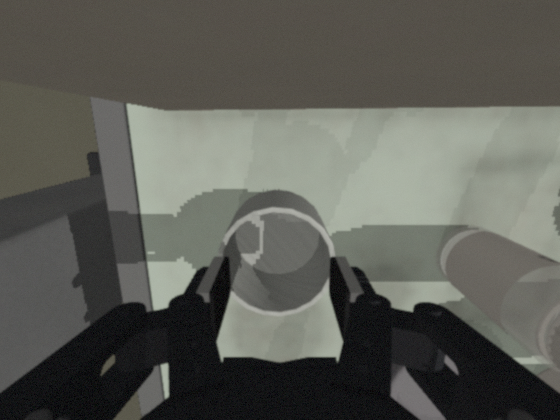

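Run:
```python
from h import *
c=bot.read_camera("wrist"); img=c["pixels"][:,:,::-1].copy()
p=bot.read_state(); print(p["tool_pos"],p["width"])
f=2
b=cv2.resize(img,None,fx=f,fy=f,interpolation=cv2.INTER_CUBIC)
d=dict(c); d["fx"]*=f; d["fy"]*=f; d["cx"]=(c["cx"]+.5)*f-.5; d["cy"]=(c["cy"]+.5)*f-.5
x,y,z=p["tool_pos"]
circ(d,x,y,.05,.032,b,(255,0,255))
for s in(-1,1):
  for q in (-1,1):
    cv2.circle(b,tuple(int(v) for v in proj(d,[x+s*.025,y+.011*q,z-.006])),3,(0,0,255),-1)
    cv2.circle(b,tuple(int(v) for v in proj(d,[x+s*.032,y+.011*q,z-.006])),3,(0,255,0),-1)
cv2.imwrite("pics/w3.png",b[300:780,200:920])
```

```text
[0.45564562 0.18710072 0.04474555] 0.5819322627007983
```

View pics/w3.png

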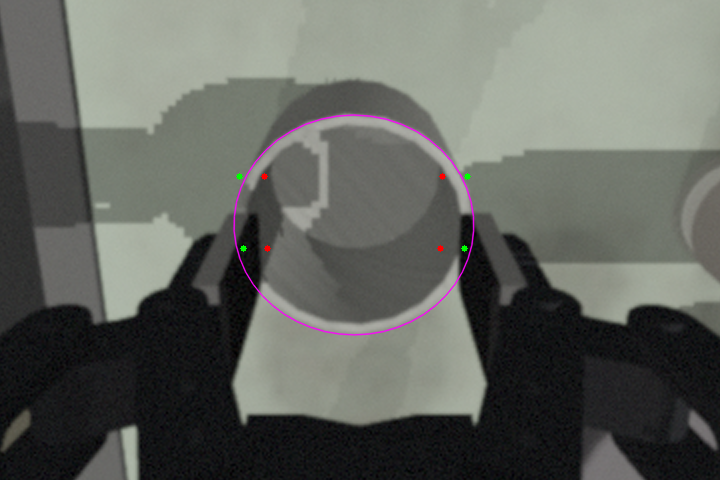

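```bash
python3 -m jog '[[0,0,0,0,40],[0,0,0,0,30],[0,0,0,0,20],[0,0,0,0,20],[0,0,0,0,20],[0,0,0,0,20],[0,0,0,0,20],[0,0,0,0,20],[0,0,0,0,20],[0,0,0,0,20]]' 40
python3 - <<'E'
from h import *
c=bot.read_camera("wrist"); cv2.imwrite("pics/w4.png",c["pixels"][:,:,::-1])
E
```

```text
time: 5.55
tool_pos: [0.4554, 0.187, 0.0444]
tcp_rot: [-1.209, 1.209, -1.209]
wrist_force: [-0.6, 0.1, 0.2]
width: 0.234
```

View pics/w4.png

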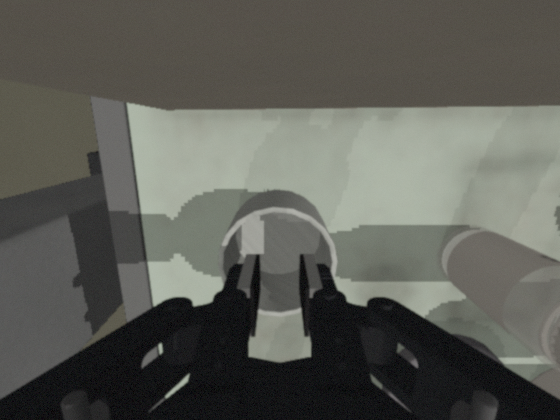

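Run:
```python
from h import *
c=bot.read_camera("side"); b=c["pixels"][:,:,::-1]
p=bot.read_state()["tool_pos"]; print(p, proj(c,p),proj(c,p-[0,0,.025]),proj(c,[.455,.187,.05]),proj(c,[.455,.187,.0]))
cv2.imwrite("pics/s4.png",cv2.resize(b[90:220,140:310],None,fx=4.4,fy=4.4,interpolation=cv2.INTER_CUBIC))
```

```text
[0.45541882 0.18696422 0.04438681] [222.18648054 171.66043097] [223.08639994 181.09164561] [221.81963456 169.55252688] [223.61131295 188.28473867]
```

View pics/s4.png

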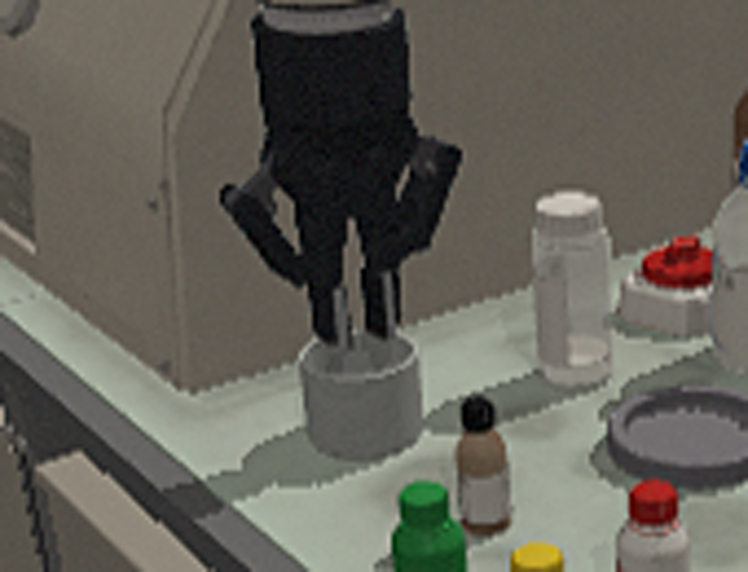

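Run:
```python
from h import *
c=bot.read_camera("wrist"); img=c["pixels"][:,:,::-1].copy()
p=bot.read_state(); x,y,z=p["tool_pos"]; print(-c["R"].T@c["t"]-p["tool_pos"])
f=3
b=cv2.resize(img,None,fx=f,fy=f,interpolation=cv2.INTER_CUBIC)
d=dict(c); d["fx"]*=f; d["fy"]*=f; d["cx"]=(c["cx"]+.5)*f-.5; d["cy"]=(c["cy"]+.5)*f-.5
for dz,col in((-.025,(0,0,255)),(-.006,(0,255,0)),(.005,(255,255,0))):
 for s in(-1,1):
  for q in (-1,1):
    cv2.circle(b,tuple(int(v) for v in proj(d,[x+s*.010,y+.011*q,z+dz])),3,col,-1)
cv2.imwrite("pics/w5.png",b[560:1100,500:1200])
s=bot.read_camera("side"); print([proj(s,[x+q*.015,y,z-.025]) for q in(-1,1)])
```

```text
[0.00136633 0.07101675 0.15451057]
[array([217.62683286, 182.92572439]), array([228.44189752, 179.28729152])]
```

View pics/w5.png

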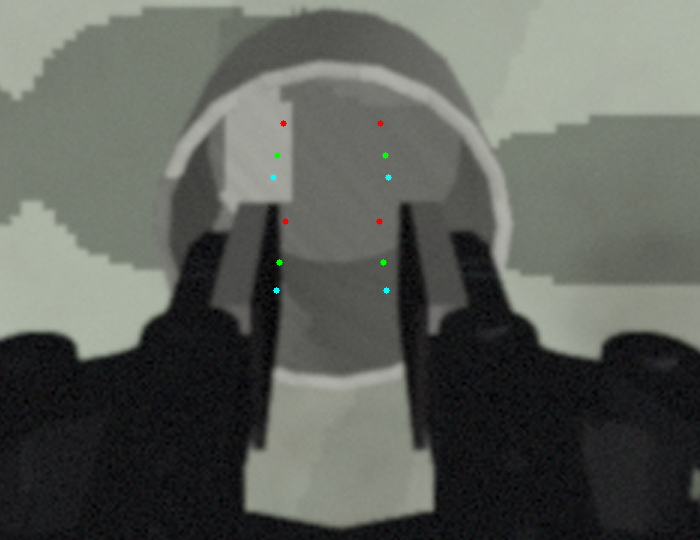

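Run:
```python
from h import *
w=bot.read_camera("wrist"); s=bot.read_camera("side"); p=bot.read_state()["tool_pos"]
def P(c): return np.diag([1,1,1])@np.array([[c["fx"],0,c["cx"]],[0,c["fy"],c["cy"]],[0,0,1]])@np.c_[c["R"],c["t"]]
# mid of tips (thickness centre, +y edge seen by wrist; -y edge/near seen by side)
for wu,su in (((253,254.3),(214.5,167.3)),((307,254.3),(227,166.6)),((280,254.3),(220.7,167))):
    X=cv2.triangulatePoints(P(w),P(s),np.array(wu,float).reshape(2,1),np.array(su,float).reshape(2,1)); X=(X[:3]/X[3]).ravel()
    print((X*1000).round(1),((X-p)*1000).round(1),"res",proj(w,X)-wu,proj(s,X)-su)
b=s["pixels"][:,:,::-1]; cv2.imwrite("pics/s5.png",cv2.resize(b[140:200,190:260],None,fx=10,fy=10,interpolation=cv2.INTER_CUBIC))
```

```text
[442.4 196.7  56.3] [-13.    9.7  11.9] res [-2.34859984 -1.11486055] [ 0.31093294 -0.06727258]
[472.3 192.9  50.1] [16.9  6.   5.8] res [1.63023107 0.77449626] [-0.21488829  0.08213647]
[457.  194.8  53.2] [1.6 7.8 8.9] res [-0.29879685 -0.14190156] [ 0.03949179 -0.01176729]
```

View pics/s5.png

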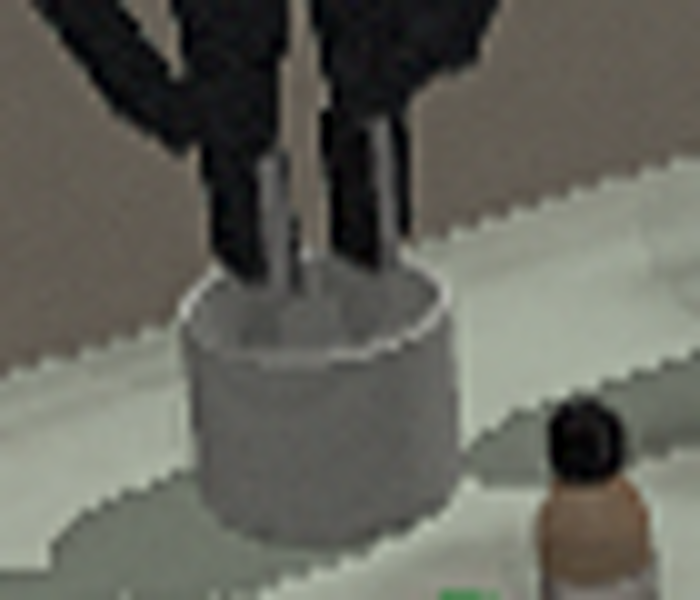

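The dish wasn't gripped. Both views show the fingertips about 9 mm above the reported TCP height, not 25 mm below it, so they closed just above the rim. I'll rise, open, then go lower in steps, checking as I go.

```bash
python3 -m jog '[[0,0,10,0,20],[0,0,25,0,40],[0,0,25,0,60],[0,0,25,0,85],[0,0,25,0,85],[0,0,25,0,85],[0,0,25,0,85],[0,0,12,0,85],[0,0,0,0,85],[0,0,-10,0,85]]' 40
python3 - <<'E'
from h import *
s=bot.read_camera("side"); b=s["pixels"][:,:,::-1]; cv2.imwrite("pics/s6.png",cv2.resize(b[120:200,170:270],None,fx=7,fy=7,interpolation=cv2.INTER_CUBIC))
E
```

```text
time: 7.1
tool_pos: [0.4546, 0.1867, 0.0329]
tcp_rot: [-1.211, 1.21, -1.209]
wrist_force: [0.3, 0.9, -0.0]
width: 0.993
```

View pics/s6.png

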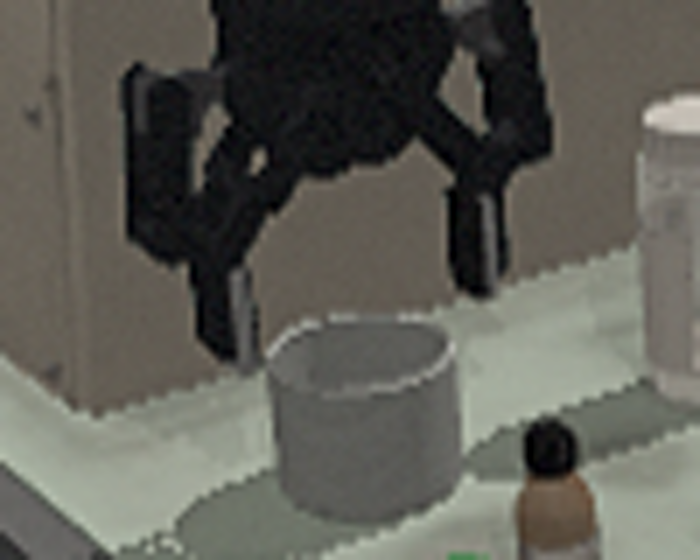

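Run:
```python
from h import *
s=bot.read_camera("side"); x,y,z=bot.read_state()["tool_pos"]
for zz in (.03,.04,.05,.06): print(zz,proj(s,[x-.044,y,zz]).round(1),proj(s,[x+.044,y,zz]).round(1),"obs (204,173) (239,162)")
```

```text
0.03 [205.9 182.8] [237.9 172.2] obs (204,173) (239,162)
0.04 [205.4 179. ] [237.6 168.5] obs (204,173) (239,162)
0.05 [204.9 175.1] [237.3 164.7] obs (204,173) (239,162)
0.06 [204.5 171.1] [237.  160.9] obs (204,173) (239,162)
```

```bash
python3 -m jog '[[0,0,-5,0,85],[0,0,-12,0,85],[0,0,-19,0,85],[0,0,-25,0,85],[0,0,-27,0,85],[0,0,-27,0,70],[0,0,-27,0,60],[0,0,-27,0,50],[0,0,-27,0,50],[0,0,-27,0,50]]' 40
python3 - <<'E'
from h import *
s=bot.read_camera("side"); b=s["pixels"][:,:,::-1]; cv2.imwrite("pics/s7.png",cv2.resize(b[120:200,170:270],None,fx=7,fy=7,interpolation=cv2.INTER_CUBIC))
print(bot.read_state()["width"])
E
```

```text
time: 8.45
tool_pos: [0.4559, 0.1872, 0.0078]
tcp_rot: [-1.208, 1.209, -1.209]
wrist_force: [0.4, -0.2, 3.2]
width: 0.726
0.7242434165720915
```

View pics/s7.png

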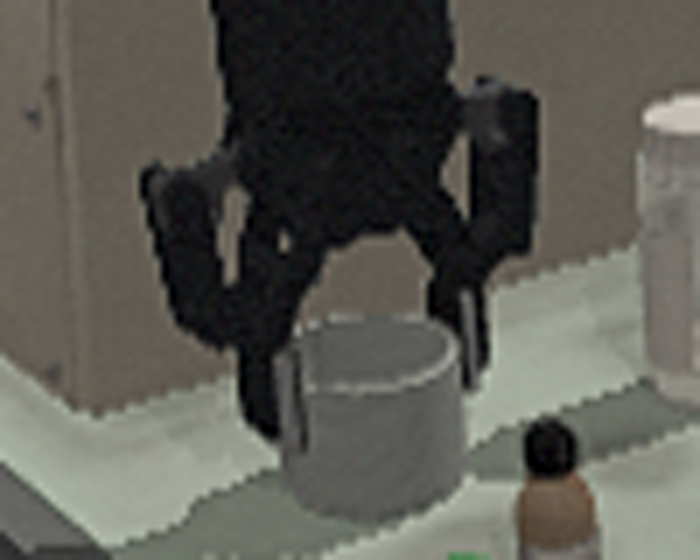

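```bash
python3 -m jog '[[0,0,8,0,40],[0,0,25,0,40],[0,0,50,0,40],[10,-10,75,0,40],[30,-30,80,0,40],[60,-58,80,0,40],[90,-87,80,0,40],[115,-111,75,0,40],[126,-122,65,0,40],[128,-124,60,0,40]]' 40
python3 - <<'E'
from h import *
for n in ["side","wrist"]:
    s=bot.read_camera(n); b=s["pixels"][:,:,::-1].copy()
    for z in (0,.016): circ(s,.5824,.061,z,.047,b,(255,0,255))
    x,y,z=bot.read_state()["tool_pos"]
    circ(s,x,y,z+.043,.032,b,(0,255,0))
    b=b[100:230,210:370] if n=="side" else b[120:420,100:460]
    cv2.imwrite(f"pics/{n}8.png",cv2.resize(b,None,fx=4.5 if n=="side" else 2,fy=4.5 if n=="side" else 2,interpolation=cv2.INTER_CUBIC))
E
```

```text
time: 9.75
tool_pos: [0.5828, 0.0626, 0.0666]
tcp_rot: [-1.21, 1.211, -1.209]
wrist_force: [-1.3, 2.2, -1.4]
width: 0.725
```

View pics/side8.png

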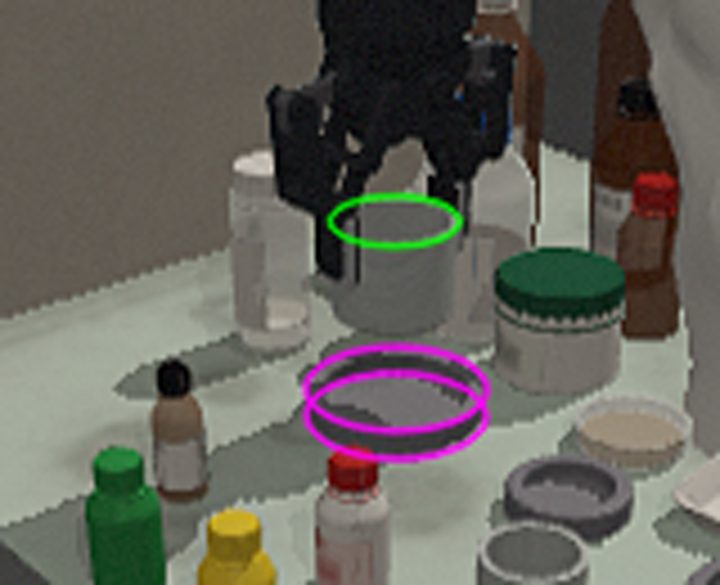

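View pics/wrist8.png

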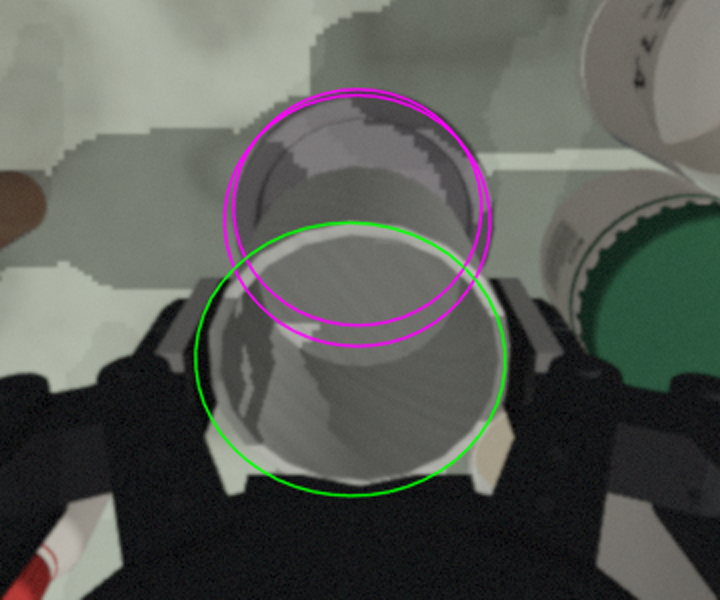

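```bash
python3 -m jog '[[0,0,0,5,40],[0,0,0,14,40],[0,0,0,24,40],[0,0,0,34,40],[0,0,0,44,40],[0,0,0,54,40],[0,0,0,64,40],[0,0,0,74,40],[0,0,0,83,40],[0,0,0,90,40]]' 40
python3 - <<'E'
from h import *
print(bot.read_state()["q"])
for n in ["side","wrist"]:
    s=bot.read_camera(n); b=s["pixels"][:,:,::-1].copy()
    f=4.5 if n=="side" else 2
    b=cv2.resize(b,None,fx=f,fy=f,interpolation=cv2.INTER_CUBIC)
    d=dict(s); d["fx"]*=f; d["fy"]*=f; d["cx"]=(s["cx"]+.5)*f-.5; d["cy"]=(s["cy"]+.5)*f-.5
    for z in (0,.016): circ(d,.5824,.061,z,.047,b,(255,0,255))
    x,y,z=bot.read_state()["tool_pos"]
    circ(d,x,y,z+.043,.032,b,(0,255,0))
    b=b[450:1035,945:1665] if n=="side" else b[240:840,200:920]
    cv2.imwrite(f"pics/{n}9.png",b)
E
```

```text
time: 11.1
tool_pos: [0.5822, 0.0643, 0.0674]
tcp_rot: [-1.57, -0.004, 0.005]
wrist_force: [-0.2, 0.4, -2.1]
width: 0.727
[ 6.71941021e-02  2.36792377e-01  1.93748854e+00  4.35319841e-04
  9.68235390e-01 -1.50978256e+00]
```

View pics/side9.png

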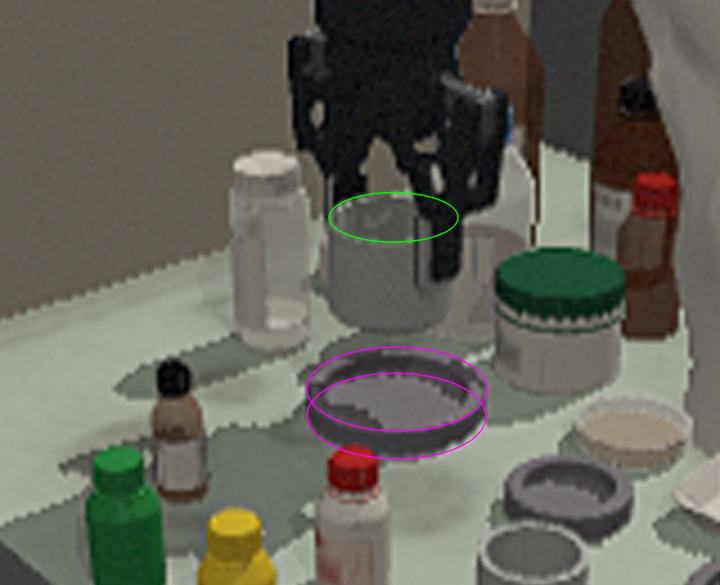

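View pics/wrist9.png

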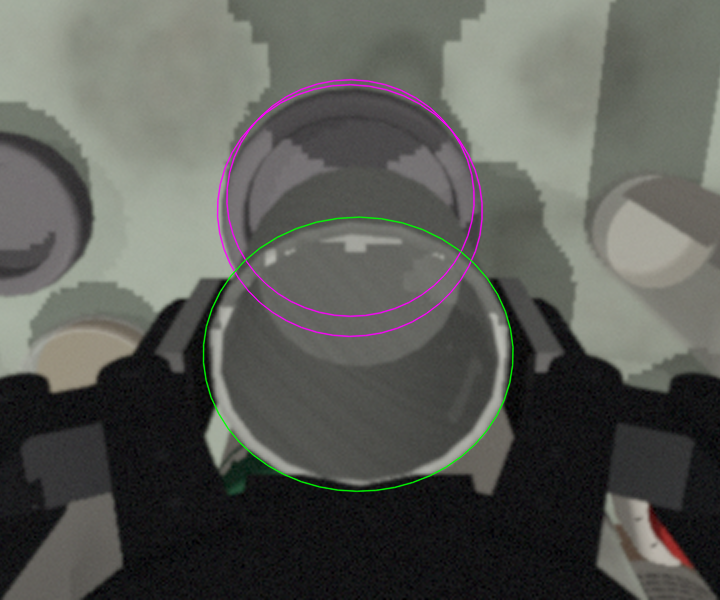

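```bash
python3 -m jog '[[0,-2,-6,0,40],[0,-2,-16,0,40],[0,-2,-26,0,40],[0,-2,-36,0,40],[0,-2,-43,0,40],[0,-2,-48,0,40],[0,-2,-51,0,40],[0,-2,-53,0,40],[0,-2,-53,0,40],[0,-2,-53,0,40]]' 40
python3 - <<'E'
from h import *
for n in ["side","wrist"]:
    s=bot.read_camera(n); b=s["pixels"][:,:,::-1].copy()
    f=4.5 if n=="side" else 2
    b=cv2.resize(b,None,fx=f,fy=f,interpolation=cv2.INTER_CUBIC)
    b=b[450:1035,945:1665] if n=="side" else b[240:840,200:920]
    cv2.imwrite(f"pics/{n}10.png",b)
E
```

```text
time: 12.45
tool_pos: [0.5837, 0.061, 0.0147]
tcp_rot: [-1.571, -0.001, -0.0]
wrist_force: [0.3, 0.0, -0.9]
width: 0.725
```

View pics/side10.png

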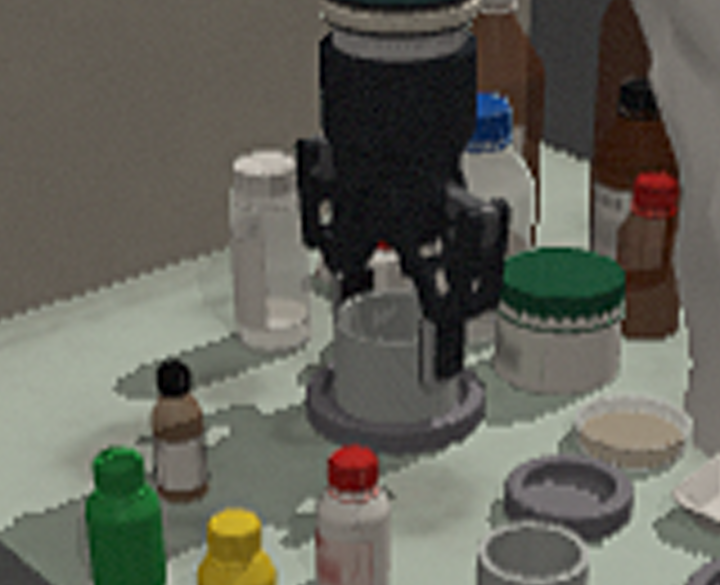

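View pics/wrist10.png

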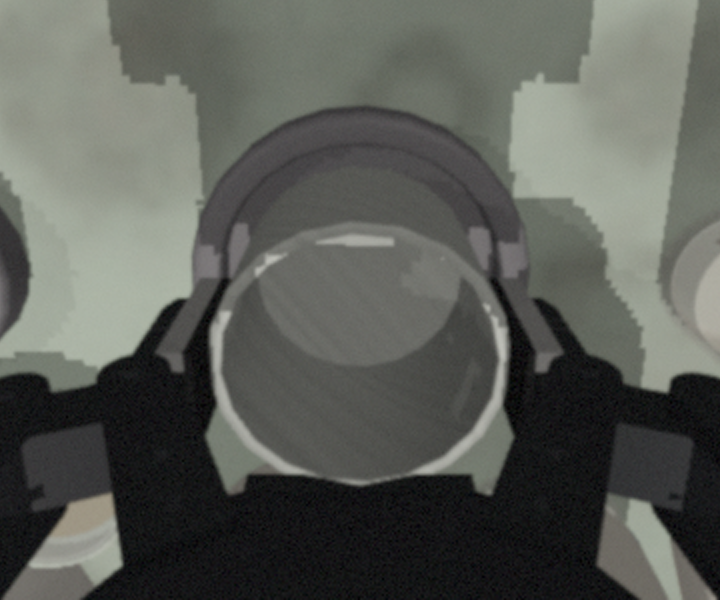

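```bash
python3 -m jog '[[0,0,-1,0,62],[0,0,-1,0,68],[0,0,-1,0,74],[0,0,-1,0,80],[0,0,5,0,80],[0,0,20,0,80],[0,0,45,0,80],[0,0,75,0,80],[0,0,105,0,85],[0,0,125,0,85]]' 40
python3 - <<'E'
from h import *
for n in ["side","wrist"]:
    s=bot.read_camera(n); b=s["pixels"][:,:,::-1].copy()
    f=4.5 if n=="side" else 1.4
    b=cv2.resize(b,None,fx=f,fy=f,interpolation=cv2.INTER_CUBIC)
    if n=="side": b=b[450:1035,945:1665]
    cv2.imwrite(f"pics/{n}11.png",b)
E
```

```text
time: 13.8
tool_pos: [0.5846, 0.061, 0.1424]
tcp_rot: [-1.571, -0.003, -0.003]
wrist_force: [-1.3, 0.0, 0.2]
width: 0.999
```

View pics/side11.png

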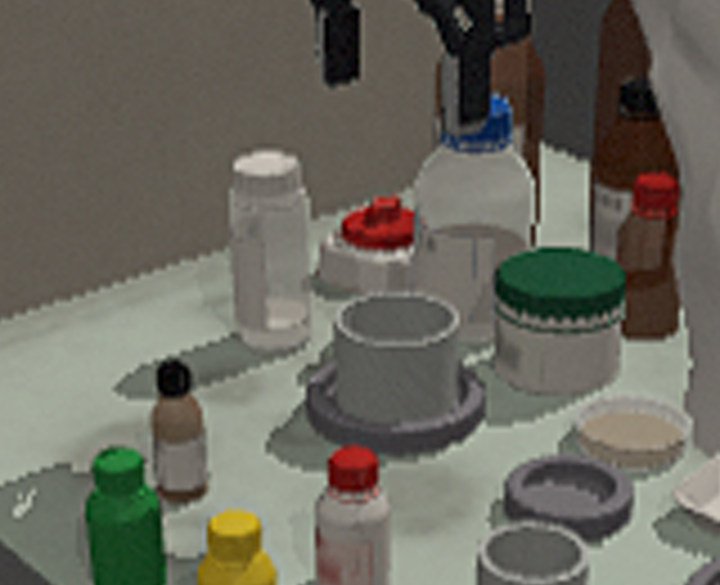

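View pics/wrist11.png

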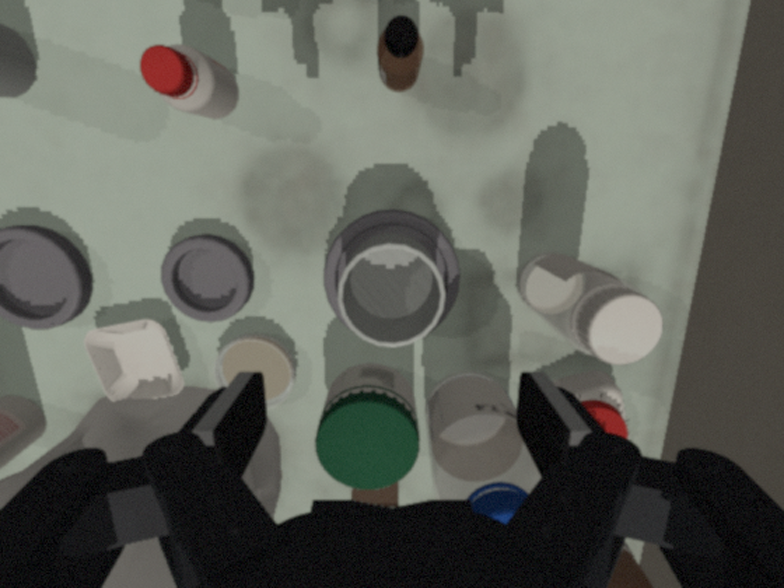

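The dish is standing in the large well and the release was clean. The cup is next.

```bash
python3 -m jog '[[-8,-14,0,0,85],[-25,-42,0,0,85],[-45,-77,0,0,85],[-65,-115,0,0,85],[-85,-150,0,0,85],[-103,-182,0,0,85],[-118,-210,0,0,85],[-130,-230,0,0,85],[-134,-238,-5,0,85],[-134,-238,-10,0,85]]' 40
python3 - <<'E'
from h import *
x,y,z=bot.read_state()["tool_pos"]; print(x,y,z)
s=bot.read_camera("wrist"); b=s["pixels"][:,:,::-1].copy()
circ(s,.4468,-.1778,.09,.021,b,(255,0,255)); circ(s,x,y,.09,.021,b,(0,255,0))
cv2.imwrite("pics/w12.png",b)
E
```

```text
time: 15.15
tool_pos: [0.4483, -0.177, 0.128]
tcp_rot: [-1.57, 0.002, 0.0]
wrist_force: [0.1, 0.2, -0.8]
width: 0.993
0.4482743307605507 -0.1770490813993829 0.12796126586346943
```

View pics/w12.png

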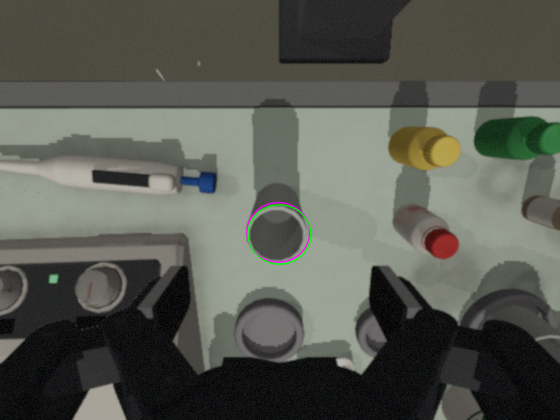

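```bash
python3 -m jog '[[0,0,0,0,65],[0,0,0,0,62],[0,0,-15,0,62],[0,0,-35,0,62],[0,0,-55,0,62],[0,0,-75,0,62],[0,0,-86,0,62],[0,0,-89,0,62],[0,0,-89,0,45],[0,0,-89,0,30]]' 40
python3 -m jog '[[0,0,0,0,25],[0,0,0,0,25],[0,0,0,0,25],[0,0,0,0,25],[0,0,0,0,25],[0,0,8,0,25],[0,0,25,0,25],[0,0,50,0,25],[0,0,80,0,25],[0,0,100,0,25]]' 40
python3 - <<'E'
from h import *
s=bot.read_camera("side"); b=s["pixels"][:,:,::-1].copy()
cv2.imwrite("pics/s13.png",cv2.resize(b[60:280,220:420],None,fx=2.7,fy=2.7))
E
```

```text
time: 16.45
tool_pos: [0.4501, -0.1773, 0.0411]
tcp_rot: [-1.571, -0.001, -0.001]
wrist_force: [-0.4, -0.3, -0.7]
width: 0.475
time: 17.7
tool_pos: [0.45, -0.1773, 0.1429]
tcp_rot: [-1.572, -0.002, -0.002]
wrist_force: [0.4, 0.2, -1.4]
width: 0.474
```

View pics/s13.png

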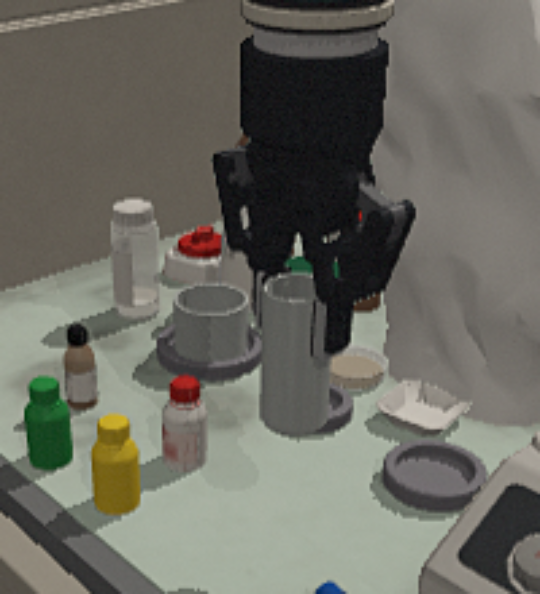

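```bash
python3 -m jog '[[8,14,0,0,25],[25,42,0,0,25],[45,77,0,0,25],[65,115,0,0,25],[85,150,0,0,25],[103,182,0,0,25],[118,210,0,0,25],[130,230,0,0,25],[135,238,-8,0,25],[135,238,-20,0,25]]' 40
python3 - <<'E'
from h import *
for n in ["side","wrist"]:
    s=bot.read_camera(n); b=s["pixels"][:,:,::-1].copy()
    f=4.5 if n=="side" else 1.4
    b=cv2.resize(b,None,fx=f,fy=f,interpolation=cv2.INTER_CUBIC)
    if n=="side": b=b[450:1035,945:1665]
    cv2.imwrite(f"pics/{n}14.png",b)
E
```

```text
time: 19.0
tool_pos: [0.5844, 0.0612, 0.1195]
tcp_rot: [-1.571, -0.0, 0.001]
wrist_force: [-0.2, 0.1, -0.7]
width: 0.479
```

View pics/side14.png

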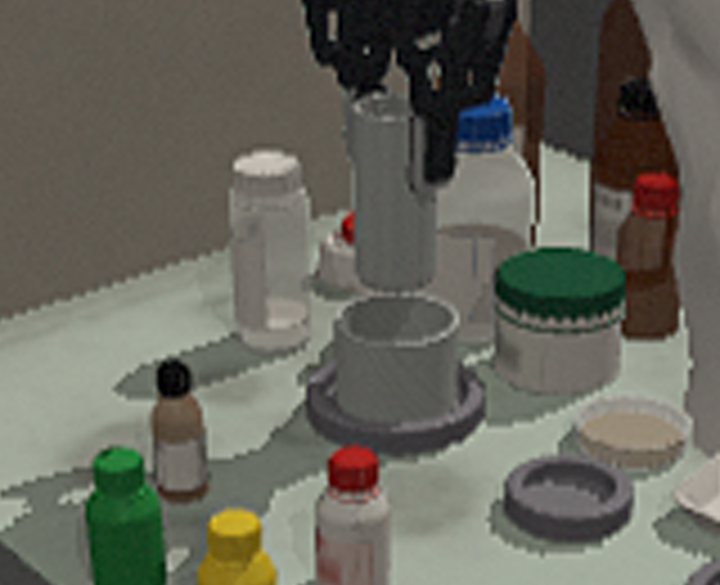

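View pics/wrist14.png

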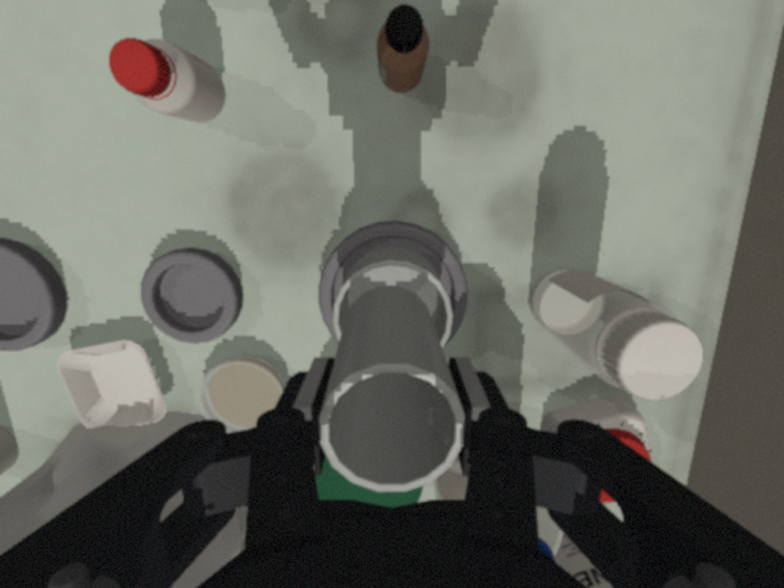

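```bash
python3 -m jog '[[0,0,-8,0,25],[0,0,-18,0,25],[0,0,-30,0,25],[0,0,-42,0,25],[0,0,-53,0,25],[0,0,-61,0,25],[0,0,-66,0,25],[0,0,-69,0,25],[0,0,-69,0,25],[0,0,-69,0,25]]' 40
python3 - <<'E'
from h import *
for n in ["side"]:
    s=bot.read_camera(n); b=s["pixels"][:,:,::-1].copy()
    f=4.5 if n=="side" else 1.4
    b=cv2.resize(b,None,fx=f,fy=f,interpolation=cv2.INTER_CUBIC)
    if n=="side": b=b[450:1035,945:1665]
    cv2.imwrite(f"pics/{n}15.png",b)
E
```

```text
time: 20.35
tool_pos: [0.5848, 0.061, 0.0518]
tcp_rot: [-1.571, -0.001, -0.0]
wrist_force: [0.9, 0.0, -0.8]
width: 0.479
```

View pics/side15.png

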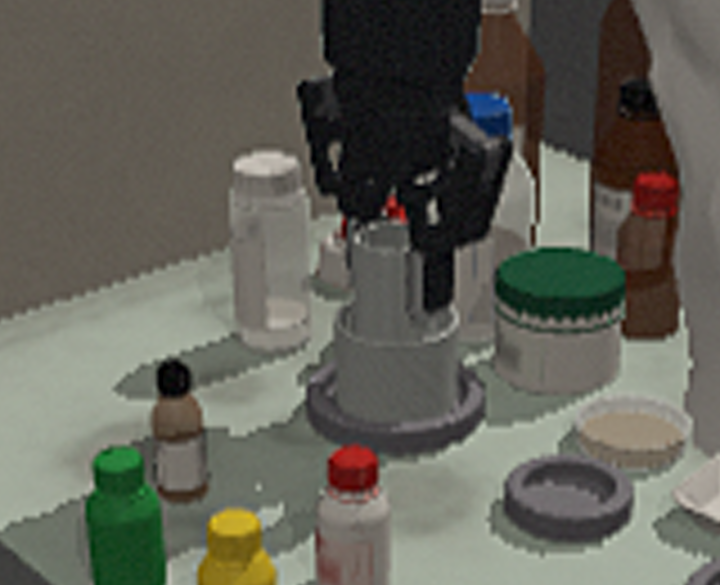

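```bash
python3 -m jog '[[0,0,-1,0,42],[0,0,-1,0,46],[0,0,-1,0,52],[0,0,-1,0,58],[0,0,-1,0,62],[0,0,8,0,62],[0,0,25,0,62],[0,0,50,0,62],[0,0,75,0,62],[0,0,95,0,75]]' 40
python3 - <<'E'
from h import *
for n in ["side"]:
    s=bot.read_camera(n); b=s["pixels"][:,:,::-1].copy()
    f=4.5 if n=="side" else 1.4
    b=cv2.resize(b,None,fx=f,fy=f,interpolation=cv2.INTER_CUBIC)
    if n=="side": b=b[450:1035,945:1665]
    cv2.imwrite(f"pics/{n}16.png",b)
E
```

```text
time: 21.65
tool_pos: [0.5853, 0.061, 0.1491]
tcp_rot: [-1.571, -0.002, -0.002]
wrist_force: [0.3, -0.3, -0.1]
width: 0.873
```

View pics/side16.png

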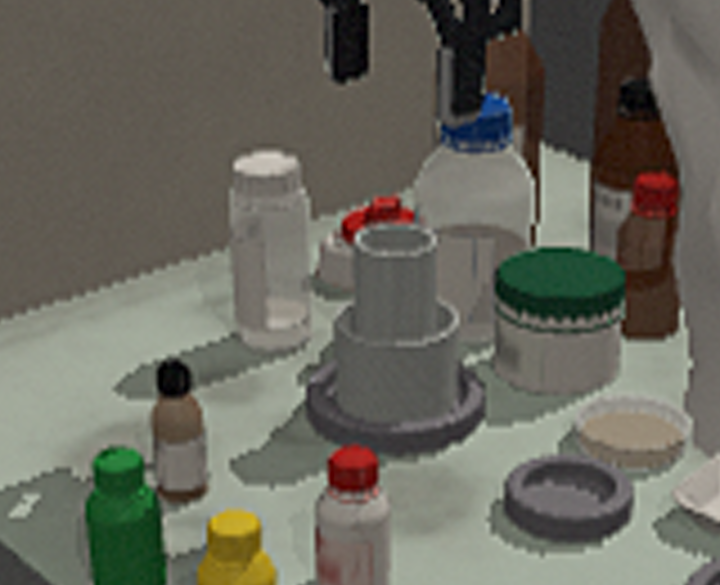

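Run:
```python
from h import *
w=bot.read_camera("wrist"); s=bot.read_camera("side"); t=bot.read_camera("top")
def P(c): return np.array([[c["fx"],0,c["cx"]],[0,c["fy"],c["cy"]],[0,0,1]])@np.c_[c["R"],c["t"]]
for n,a,b in (("blue",(203,107),(316,126)),("redlid",(167,123),(294,150)),("greenlid",(244,122),(335,161))):
    X=cv2.triangulatePoints(P(t),P(s),np.array(a,float).reshape(2,1),np.array(b,float).reshape(2,1)); X=(X[:3]/X[3]).ravel()
    print(n,(X*1000).round(),proj(t,X)-a,proj(s,X)-b)
cv2.imwrite("pics/w16.png",w["pixels"][:,:,::-1])
```

```text
blue [689. 117. 122.] [-0.3701155   0.49483926] [ 0.52602904 -0.11030682]
redlid [692. 204.  31.] [-0.45942825  0.66692004] [ 0.69704661 -0.12125141]
greenlid [685.  44.  55.] [-0.02980736  0.03847283] [ 0.04563389 -0.0101437 ]
```

View pics/w16.png

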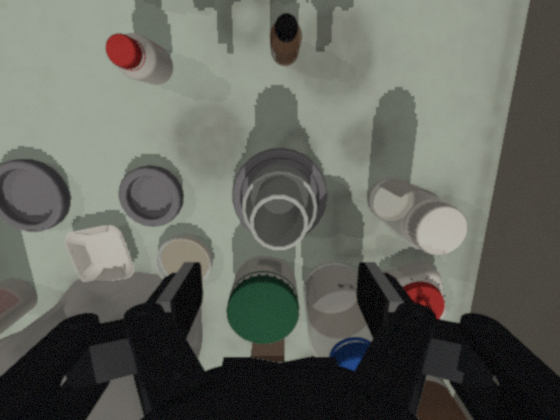

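```bash
python3 -m jog '[[0,8,0,0,70],[1,28,0,0,70],[2,53,0,0,70],[2,78,0,0,70],[2,100,0,0,70],[2,112,0,0,70],[2,113,0,0,70],[2,113,-5,0,70],[2,113,-10,0,70],[2,113,-10,0,70]]' 40
python3 - <<'E'
from h import *
x,y,z=bot.read_state()["tool_pos"]; print(x,y,z)
s=bot.read_camera("wrist"); b=s["pixels"][:,:,::-1].copy()
circ(s,.5851,.1733,.106,.019,b,(255,0,255)); circ(s,x,y,.106,.019,b,(0,255,0))
cv2.imwrite("pics/w17.png",b)
s=bot.read_camera("side"); b=s["pixels"][:,:,::-1].copy()
cv2.imwrite("pics/s17.png",cv2.resize(b[20:240,180:380],None,fx=2.5,fy=2.5))
E
```

```text
time: 23.1
tool_pos: [0.5858, 0.1731, 0.1355]
tcp_rot: [-1.571, 0.002, 0.001]
wrist_force: [-0.1, 1.0, -0.6]
width: 0.822
0.5858267124146408 0.1731220082189346 0.13545041849554157
```

View pics/w17.png

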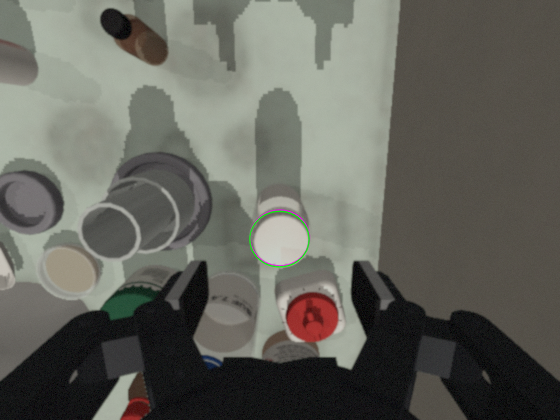

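View pics/s17.png

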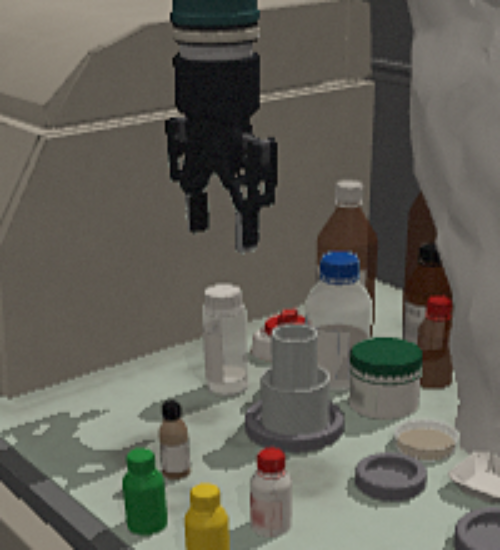

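```bash
python3 -m jog '[[0,0,-8,0,66],[0,0,-22,0,66],[0,0,-38,0,66],[0,0,-54,0,66],[0,0,-70,0,66],[0,0,-84,0,66],[0,0,-93,0,66],[0,0,-97,0,66],[0,0,-97,0,55],[0,0,-97,0,40]]' 30
python3 -m jog '[[0,0,0,0,35],[0,0,0,0,35],[0,0,0,0,35],[0,0,0,0,35],[0,0,0,0,35],[0,0,0,0,35],[0,0,8,0,35],[0,0,20,0,35],[0,0,35,0,35],[0,0,50,0,35]]' 30
python3 - <<'E'
from h import *
s=bot.read_camera("side"); b=s["pixels"][:,:,::-1].copy()
cv2.imwrite("pics/s18.png",cv2.resize(b[20:240,180:380],None,fx=2.5,fy=2.5))
E
```

```text
time: 24.45
tool_pos: [0.5871, 0.1741, 0.0402]
tcp_rot: [-1.571, -0.001, -0.001]
wrist_force: [-0.4, 0.1, -0.2]
width: 0.495
time: 25.7
tool_pos: [0.5866, 0.174, 0.0907]
tcp_rot: [-1.571, -0.001, -0.0]
wrist_force: [0.1, -0.8, 0.5]
width: 0.503
```

View pics/s18.png

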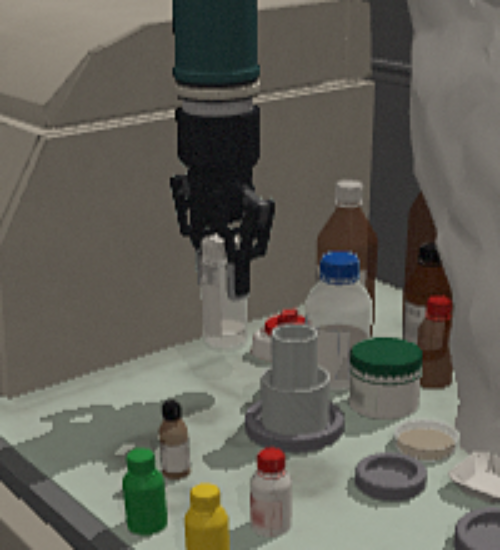

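```bash
python3 -m jog '[[-8,0,15,0,35],[-26,-6,32,0,35],[-46,-22,46,0,35],[-66,-42,56,0,35],[-86,-64,62,0,35],[-100,-88,62,0,35],[-106,-113,62,0,35],[-106,-135,62,0,35],[-106,-150,62,0,35],[-106,-154,62,0,35]]' 30
python3 -m jog '[[0,-12,0,0,35],[0,-38,0,0,35],[5,-68,0,0,35],[20,-98,0,0,35],[40,-128,0,0,35],[60,-155,-5,0,35],[80,-180,-15,0,35],[96,-198,-28,0,35],[103,-206,-38,0,35],[103,-206,-42,0,35]]' 30
python3 - <<'E'
from h import *
x,y,z=bot.read_state()["tool_pos"]; print(x,y,z)
for n in ["side","wrist"]:
    s=bot.read_camera(n); b=s["pixels"][:,:,::-1].copy()
    f=3.5 if n=="side" else 1.4
    b=cv2.resize(b,None,fx=f,fy=f,interpolation=cv2.INTER_CUBIC)
    d=dict(s); d["fx"]*=f; d["fy"]*=f; d["cx"]=(s["cx"]+.5)*f-.5; d["cy"]=(s["cy"]+.5)*f-.5
    for zz in (0,.016): circ(d,.5822,-.1865,zz,.0365,b,(255,0,255))
    circ(d,x,y,z-.040,.022,b,(0,255,0))
    circ(d,x,y,.006,.022,b,(0,255,0))
    if n=="side": b=b[300:900,960:1660]
    cv2.imwrite(f"pics/{n}19.png",b)
E
```

```text
time: 27.0
tool_pos: [0.4802, 0.0194, 0.1516]
tcp_rot: [-1.571, 0.001, -0.001]
wrist_force: [0.7, -0.1, -0.4]
width: 0.502
time: 28.25
tool_pos: [0.5829, -0.1859, 0.1082]
tcp_rot: [-1.57, 0.002, 0.001]
wrist_force: [0.3, 0.1, -0.2]
width: 0.5
0.5829026129931161 -0.18588143751573682 0.10817602509284313
```

View pics/side19.png

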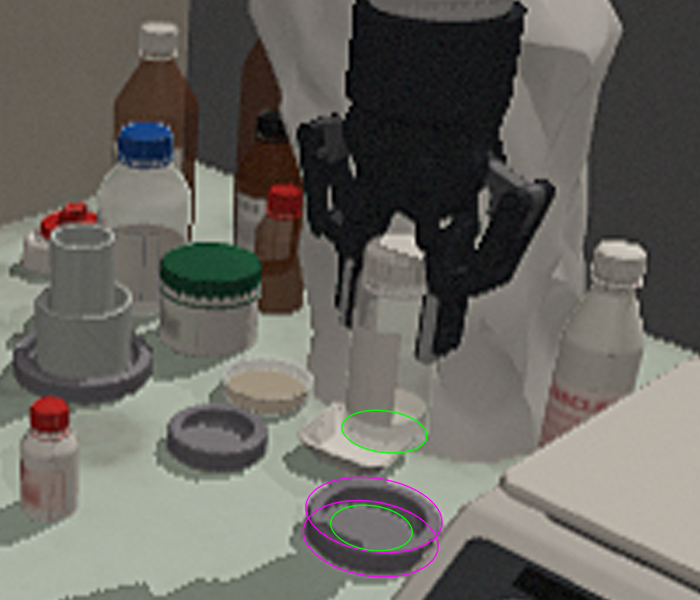

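View pics/wrist19.png

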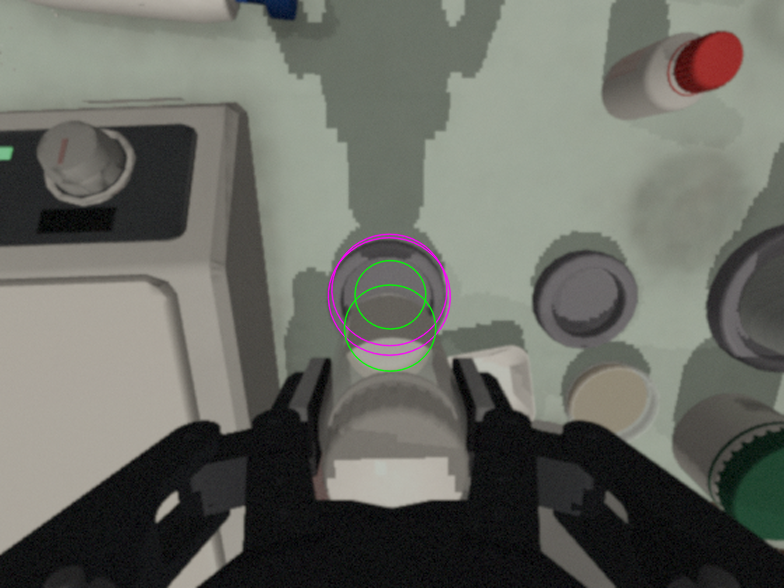

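```bash
python3 -m jog '[[0,0,-8,0,35],[0,0,-18,0,35],[0,0,-30,0,35],[0,0,-42,0,35],[0,0,-51,0,35],[0,0,-57,0,35],[0,0,-60,0,35],[0,0,-62,0,35],[0,0,-62,0,35],[0,0,-62,0,35]]' 30
python3 - <<'E'
from h import *
for n in ["side","wrist"]:
    s=bot.read_camera(n); b=s["pixels"][:,:,::-1].copy()
    f=3.5 if n=="side" else 1.4
    b=cv2.resize(b,None,fx=f,fy=f,interpolation=cv2.INTER_CUBIC)
    if n=="side": b=b[300:900,960:1660]
    cv2.imwrite(f"pics/{n}20.png",b)
E
```

```text
time: 29.6
tool_pos: [0.5837, -0.1861, 0.0478]
tcp_rot: [-1.571, -0.001, -0.0]
wrist_force: [0.1, 0.3, -0.6]
width: 0.501
```

View pics/side20.png

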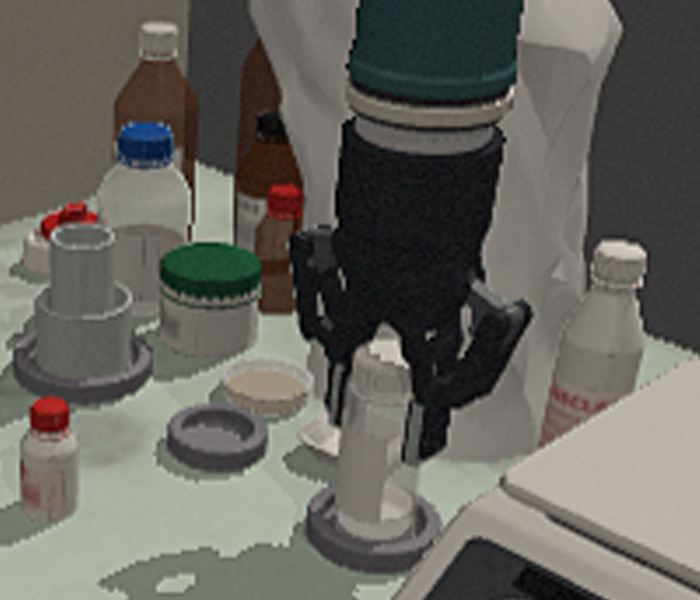

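View pics/wrist20.png

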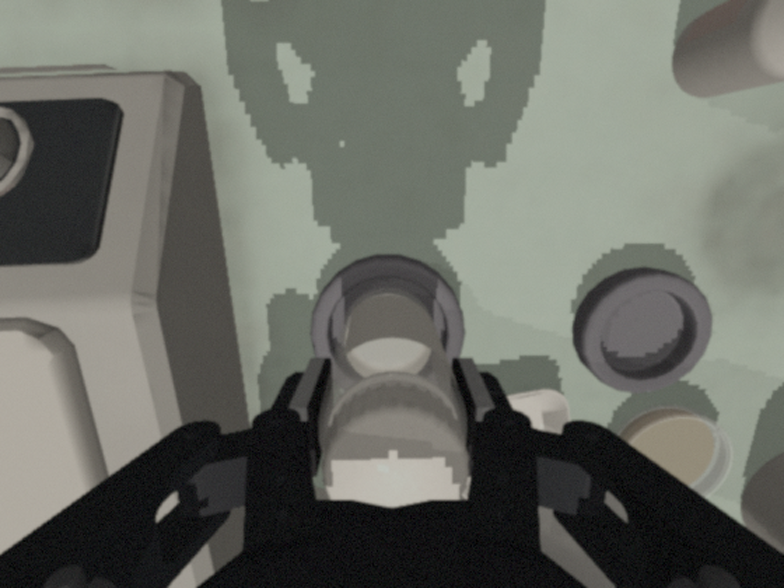

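```bash
python3 -m jog '[[0,0,-1,0,35],[0,0,-2,0,35],[0,0,-2,0,44],[0,0,-2,0,47],[0,0,-2,0,51],[0,0,-2,0,56],[0,0,-2,0,60],[0,0,8,0,60],[0,0,28,0,60],[0,0,55,0,60]]' 30
python3 -m jog '[[0,0,20,0,60],[0,0,40,0,60],[-10,12,50,0,60],[-30,36,50,0,60],[-50,62,50,0,60],[-72,90,50,0,60],[-94,114,50,0,60],[-110,130,45,0,60],[-116,135,35,0,60],[-117,136,25,0,60]]' 30
python3 - <<'E'
from h import *
x,y,z=bot.read_state()["tool_pos"]; print(x,y,z)
for n in ["side","wrist"]:
    s=bot.read_camera(n); b=s["pixels"][:,:,::-1].copy()
    f=3.5 if n=="side" else 1.4
    b=cv2.resize(b,None,fx=f,fy=f,interpolation=cv2.INTER_CUBIC)
    d=dict(s); d["fx"]*=f; d["fy"]*=f; d["cx"]=(s["cx"]+.5)*f-.5; d["cy"]=(s["cy"]+.5)*f-.5
    circ(d,.4648,-.0509,.067,.0095,b,(255,0,255)); circ(d,x,y,.067,.0095,b,(0,255,0))
    if n=="side": b=b[300:900,860:1560]
    cv2.imwrite(f"pics/{n}21.png",b)
E
```

```text
time: 30.95
tool_pos: [0.5833, -0.186, 0.1038]
tcp_rot: [-1.571, -0.0, 0.0]
wrist_force: [-0.3, -0.8, 0.3]
width: 0.7
time: 32.2
tool_pos: [0.4658, -0.0497, 0.1266]
tcp_rot: [-1.571, -0.0, 0.001]
wrist_force: [0.6, 0.3, -0.6]
width: 0.708
0.46578232302970174 -0.04972519136278551 0.12658540749508543
```

View pics/side21.png

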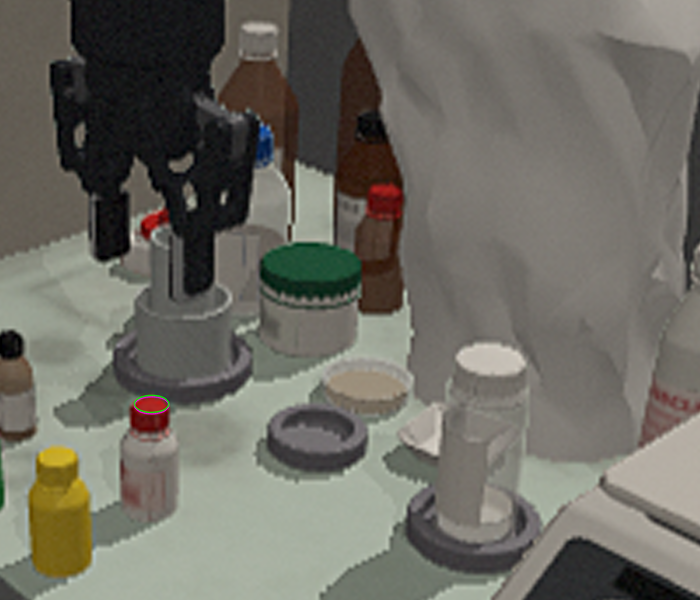

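View pics/wrist21.png

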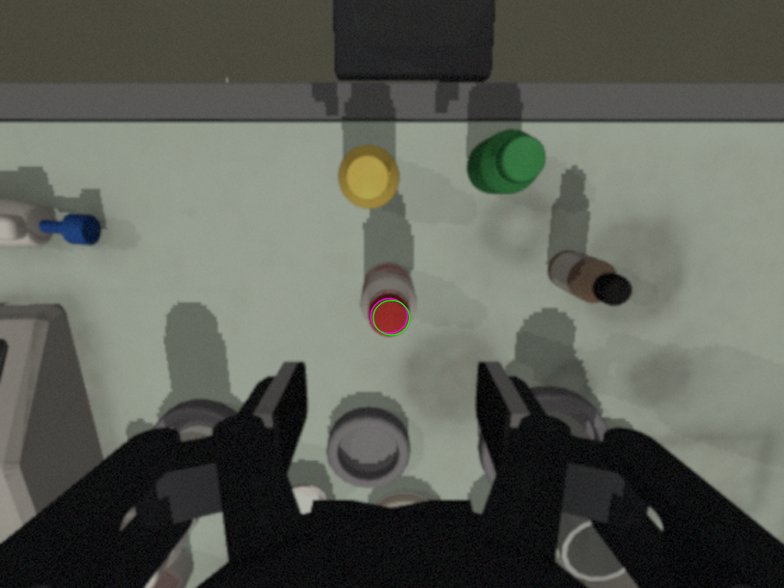

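```bash
python3 -m jog '[[0,0,-10,0,58],[0,0,-28,0,58],[0,0,-48,0,58],[0,0,-68,0,58],[0,0,-86,0,58],[0,0,-102,0,58],[0,0,-113,0,58],[0,0,-118,0,58],[0,0,-118,0,45],[0,0,-118,0,30]]' 30
python3 -m jog '[[0,0,0,0,22],[0,0,0,0,22],[0,0,0,0,22],[0,0,0,0,22],[0,0,0,0,22],[0,0,0,0,22],[0,0,8,0,22],[0,0,22,0,22],[0,0,40,0,22],[0,0,60,0,22]]' 30
python3 - <<'E'
from h import *
s=bot.read_camera("side"); b=s["pixels"][:,:,::-1].copy()
cv2.imwrite("pics/s22.png",cv2.resize(b[80:260,220:400],None,fx=3,fy=3))
E
```

```text
time: 33.55
tool_pos: [0.4671, -0.0502, 0.0101]
tcp_rot: [-1.571, -0.001, -0.001]
wrist_force: [0.4, 0.7, 0.6]
width: 0.366
time: 34.8
tool_pos: [0.4661, -0.0499, 0.0703]
tcp_rot: [-1.571, 0.0, 0.0]
wrist_force: [-0.1, 0.2, -0.8]
width: 0.368
```

View pics/s22.png

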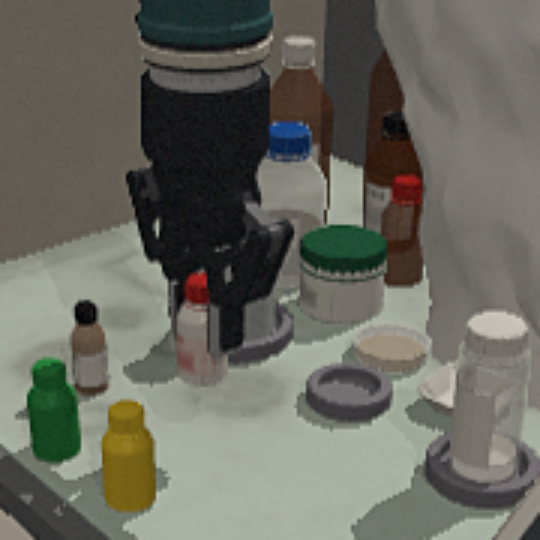

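Run:
```python
from h import *
t=bot.read_camera("top")
for u,v in((313,136),(290,125),(345,125),(280,110)):
    print(u,v,[(1000*ray(t,u,v,z)[:2]).round().tolist() for z in (0,.1,.2,.3)])
```

```text
313 136 [[673.0, -101.0], [640.0, -88.0], [607.0, -76.0], [574.0, -63.0]]
290 125 [[698.0, -52.0], [662.0, -45.0], [627.0, -38.0], [591.0, -31.0]]
345 125 [[697.0, -170.0], [661.0, -150.0], [626.0, -130.0], [590.0, -109.0]]
280 110 [[731.0, -31.0], [692.0, -27.0], [653.0, -22.0], [613.0, -17.0]]
```

Run:
```python
from h import *
s=bot.read_camera("side"); b=s["pixels"][:,:,::-1].copy(); t=bot.read_camera("top"); tb=t["pixels"][:,:,::-1].copy()
f=3
b=cv2.resize(b,None,fx=f,fy=f,interpolation=cv2.INTER_CUBIC)
for (u,v),c in (((313,136),(0,0,255)),((290,125),(0,255,0)),((345,125),(255,0,0))):
  for z in (0,.05,.1,.15,.2,.25,.3):
    p=proj(s,ray(t,u,v,z)); cv2.circle(b,tuple(int(f*q) for q in p),3,c,-1); 
cv2.imwrite("pics/bag.png",b[0:600,800:1400]); cv2.imwrite("pics/tb.png",cv2.resize(tb[60:260,140:420],None,fx=2.8,fy=2.8))
```

```text
(no output)
```

View pics/bag.png

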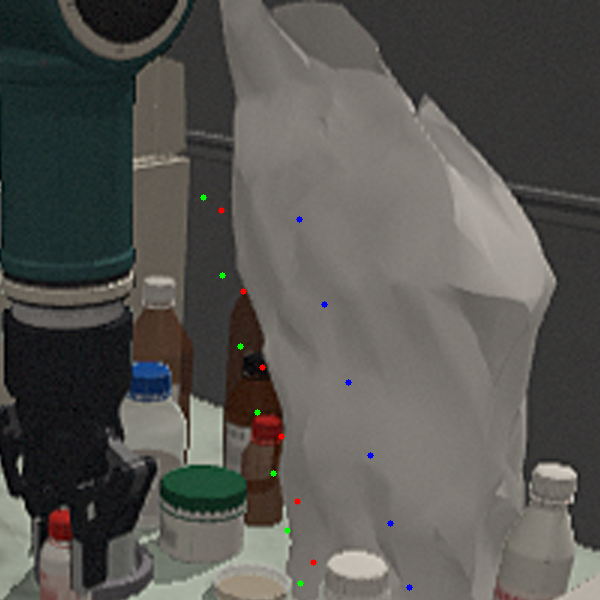

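View pics/tb.png

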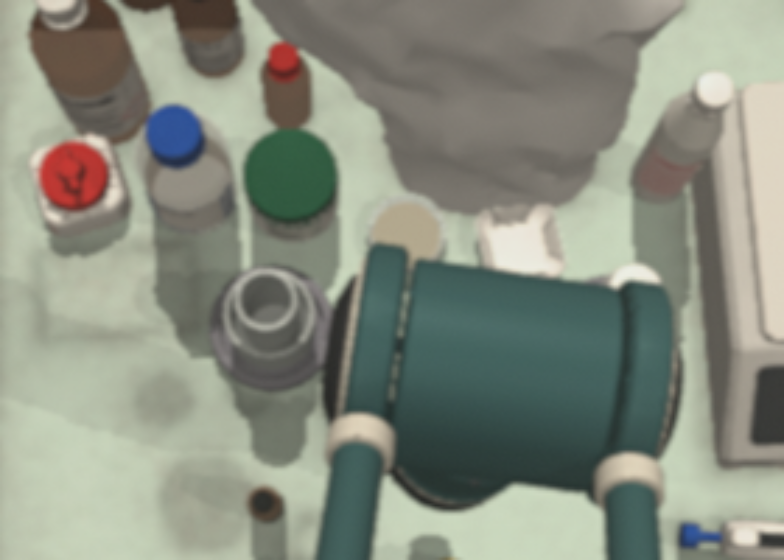

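```bash
python3 -m jog '[[6,0,0,0,22],[18,-2,0,0,22],[34,-4,0,0,22],[52,-7,0,0,22],[70,-10,0,0,22],[87,-12,0,0,22],[100,-14,0,0,22],[110,-16,0,0,22],[116,-16,-5,0,22],[117,-16,-10,0,22]]' 30
python3 - <<'E'
from h import *
x,y,z=bot.read_state()["tool_pos"]; print(x,y,z)
for n in ["side","wrist"]:
    s=bot.read_camera(n); b=s["pixels"][:,:,::-1].copy()
    f=3.5 if n=="side" else 1.4
    b=cv2.resize(b,None,fx=f,fy=f,interpolation=cv2.INTER_CUBIC)
    d=dict(s); d["fx"]*=f; d["fy"]*=f; d["cx"]=(s["cx"]+.5)*f-.5; d["cy"]=(s["cy"]+.5)*f-.5
    for zz in (0,.016): circ(d,.5822,-.0665,zz,.0305,b,(255,0,255))
    circ(d,x,y,z-.0095,.0165,b,(0,255,0))
    circ(d,x,y,.006,.0165,b,(0,255,0))
    if n=="side": b=b[300:900,860:1560]
    cv2.imwrite(f"pics/{n}23.png",b)
E
```

```text
time: 36.25
tool_pos: [0.5834, -0.066, 0.0589]
tcp_rot: [-1.571, 0.0, 0.0]
wrist_force: [0.0, -0.5, -0.6]
width: 0.37
0.5834332965734637 -0.06595845759327912 0.05893707849986425
```

View pics/side23.png

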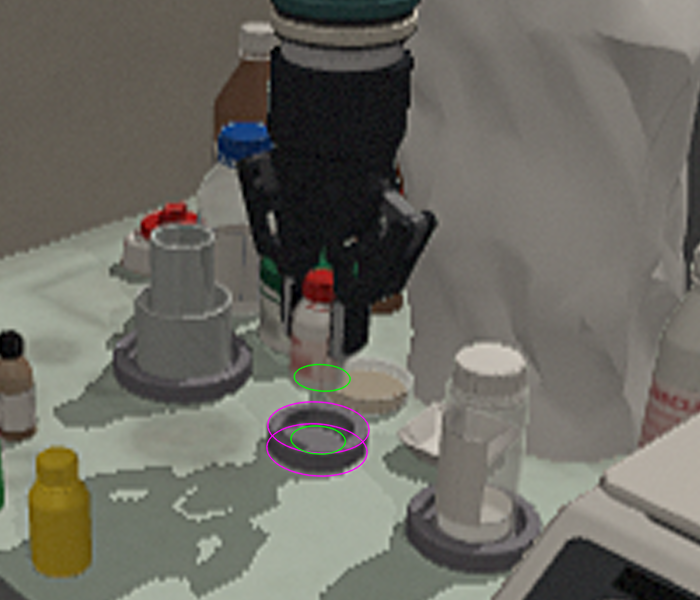

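View pics/wrist23.png

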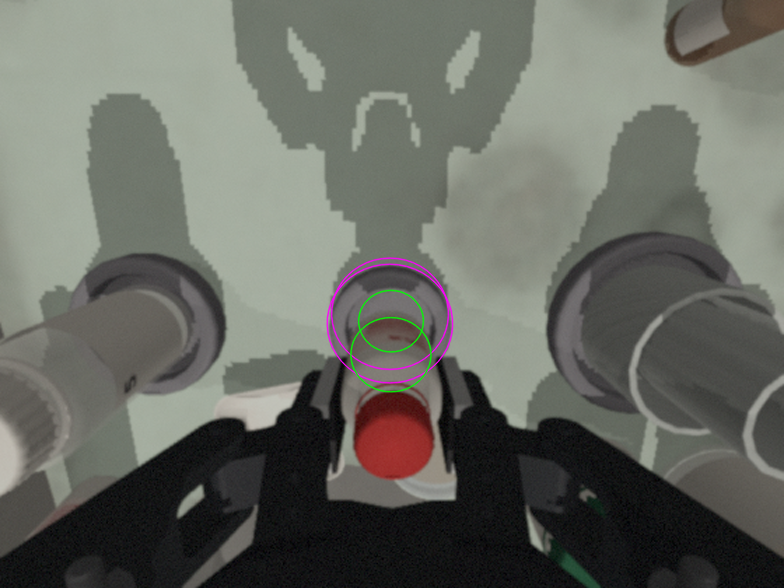

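```bash
python3 -m jog '[[1,0,-6,0,22],[1,0,-13,0,22],[1,0,-20,0,22],[1,0,-27,0,22],[1,0,-32,0,22],[1,0,-36,0,22],[1,0,-40,0,22],[1,0,-42,0,22],[1,0,-43,0,22],[1,0,-43,0,22]]' 30
python3 - <<'E'
from h import *
x,y,z=bot.read_state()["tool_pos"]; print(x,y,z,bot.read_state()["wrist_force"])
for n in ["side","wrist"]:
    s=bot.read_camera(n); b=s["pixels"][:,:,::-1].copy()
    f=5 if n=="side" else 1.4
    b=cv2.resize(b,None,fx=f,fy=f,interpolation=cv2.INTER_CUBIC)
    if n=="side": b=b[600:1150,1400:2100]
    cv2.imwrite(f"pics/{n}24.png",b)
E
```

```text
time: 37.6
tool_pos: [0.5844, -0.066, 0.0164]
tcp_rot: [-1.571, -0.0, 0.0]
wrist_force: [0.2, 0.1, -0.8]
width: 0.369
0.584447449182853 -0.06603643725350854 0.01643127474761091 [ 0.20955668  0.13694301 -0.83804764]
```

View pics/side24.png

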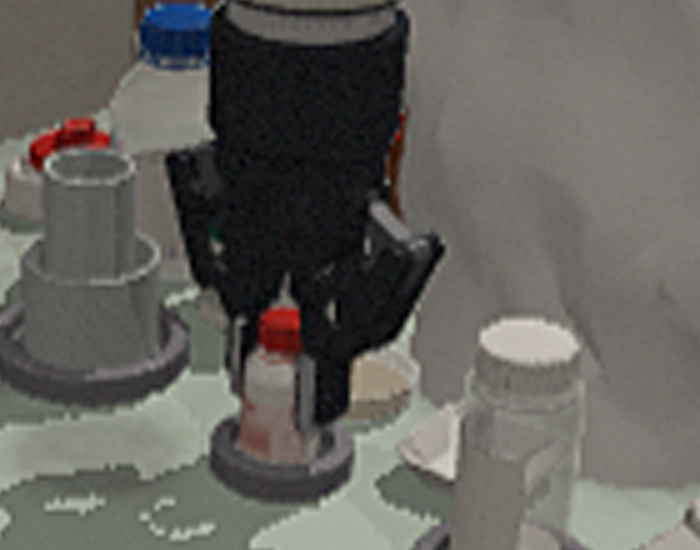

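View pics/wrist24.png

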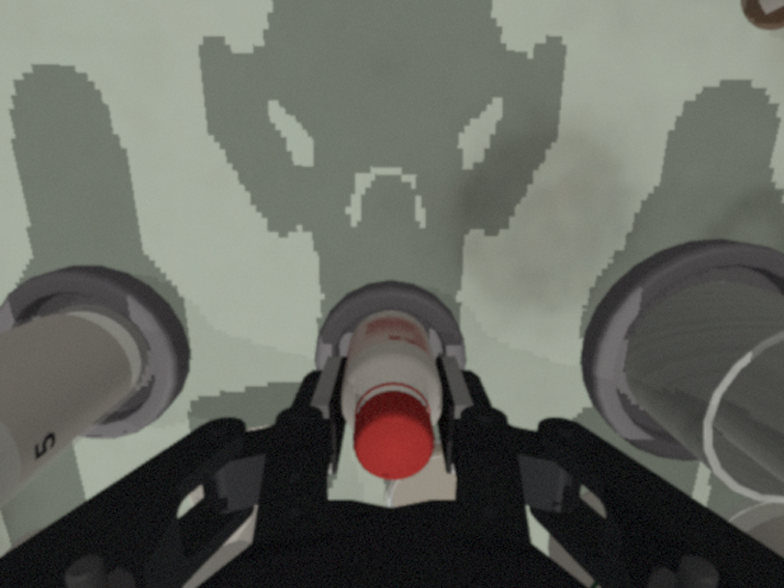

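```bash
python3 -m jog '[[0,0,-1,0,30],[0,0,-1,0,34],[0,0,-1,0,38],[0,0,-1,0,43],[0,0,-1,0,48],[0,0,-1,0,52],[0,0,10,0,55],[0,0,30,0,55],[0,0,60,0,55],[0,0,95,0,55]]' 30
python3 -m jog '[[0,0,20,0,55],[0,0,40,0,55],[-20,0,60,0,55],[-50,0,80,0,55],[-80,0,100,0,55],[-110,0,110,0,55],[-130,0,110,0,55],[-140,0,110,0,55],[-140,0,110,0,55],[-140,0,110,0,55]]' 30
python3 - <<'E'
from h import *
for n in ["side","wrist"]:
    s=bot.read_camera(n); b=s["pixels"][:,:,::-1].copy()
    f=3.5 if n=="side" else 1.4
    b=cv2.resize(b,None,fx=f,fy=f,interpolation=cv2.INTER_CUBIC)
    if n=="side": b=b[350:950,820:1560]
    cv2.imwrite(f"pics/{n}25.png",b)
E
```

```text
time: 38.95
tool_pos: [0.5845, -0.066, 0.1136]
tcp_rot: [-1.571, -0.001, -0.0]
wrist_force: [0.5, -0.0, 0.2]
width: 0.647
time: 40.2
tool_pos: [0.4449, -0.066, 0.2213]
tcp_rot: [-1.571, -0.0, 0.0]
wrist_force: [-0.3, 0.7, -0.7]
width: 0.646
```

View pics/side25.png

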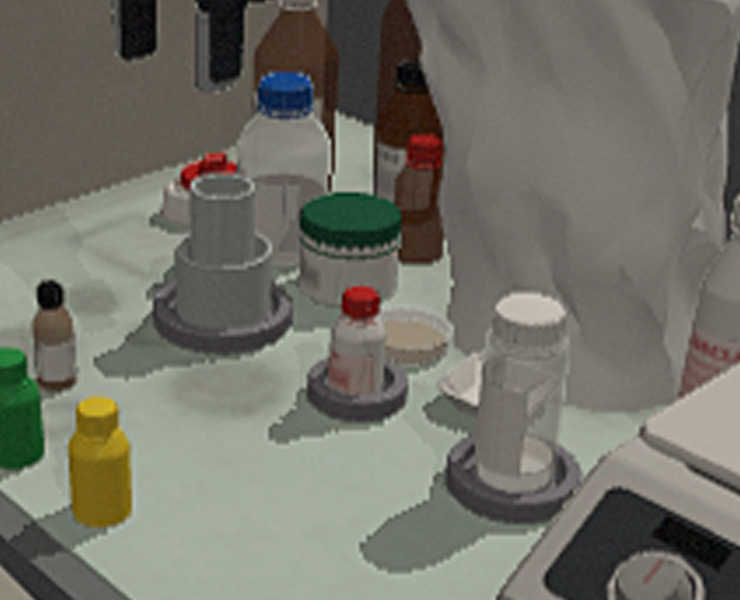

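View pics/wrist25.png

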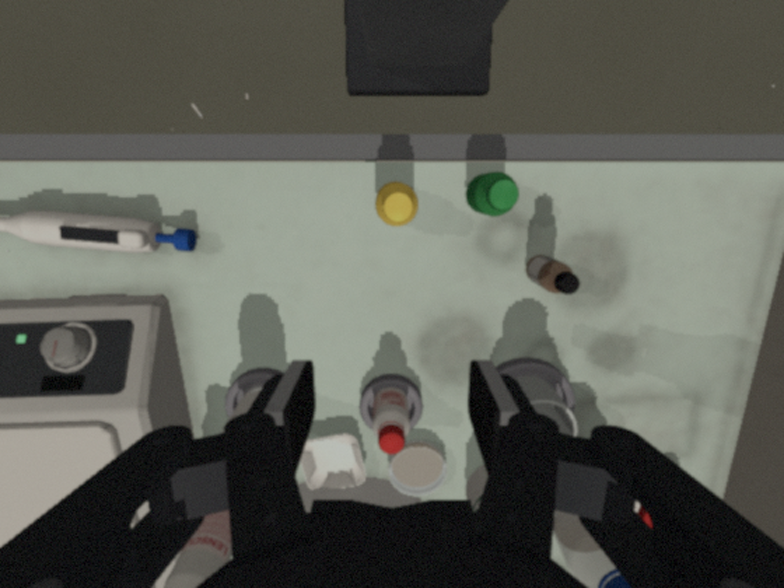

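```bash
python3 -m jog '[[0,-15,5,0,55],[0,-45,10,0,55],[0,-85,20,0,55],[-5,-130,30,0,55],[-15,-175,30,0,55],[-30,-220,30,0,55],[-45,-265,30,0,55],[-60,-305,30,0,55],[-65,-330,30,0,55],[-70,-340,30,0,55]]' 30
python3 - <<'E'
from h import *
E={"dish":(.5824,.061,.056,.032),"cup":(.5824,.061,.100,.021),"vial":(.5822,-.1865,.112,.019),"red":(.5822,-.0665,.073,.0095),"drop":(.4486,.0632,.069,.007)}
for n in ["side","top"]:
    s=bot.read_camera(n); b=s["pixels"][:,:,::-1].copy(); f=3
    b=cv2.resize(b,None,fx=f,fy=f,interpolation=cv2.INTER_CUBIC)
    d=dict(s); d["fx"]*=f; d["fy"]*=f; d["cx"]=(s["cx"]+.5)*f-.5; d["cy"]=(s["cy"]+.5)*f-.5
    for k,(x,y,z,r) in E.items(): circ(d,x,y,z,r,b,(255,0,255))
    b=b[330:840,630:1260] if n=="side" else b[400:800,420:1200]
    cv2.imwrite(f"pics/{n}26.png",b)
print(bot.read_state()["wrist_force"])
E
```

```text
time: 41.55
tool_pos: [0.3735, -0.4082, 0.2513]
tcp_rot: [-1.571, 0.002, -0.001]
wrist_force: [-0.7, -0.4, -0.4]
width: 0.648
[-0.17945367 -0.08478983  0.34217721]
```

View pics/side26.png

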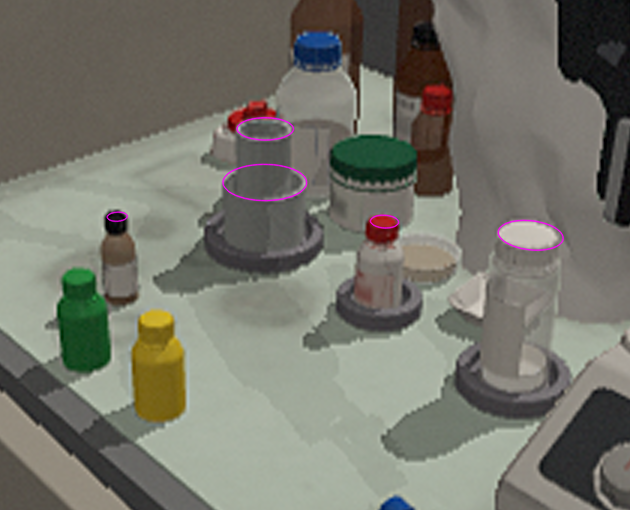

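View pics/top26.png

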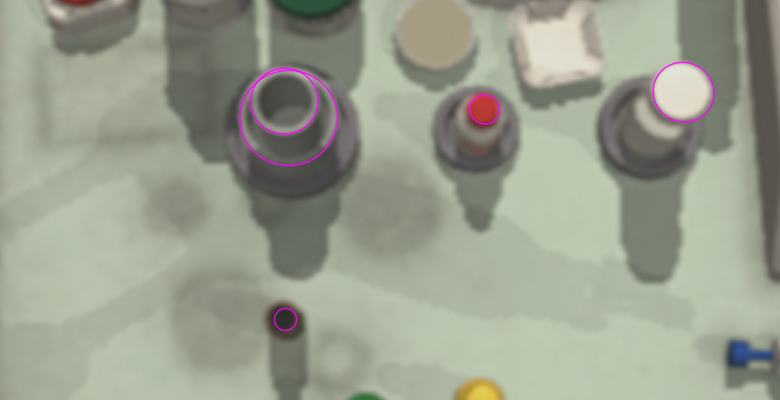

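The rims and caps fall within about 2 mm of where they should be if each item is centred and seated. The dropper hasn't moved. I'm handing the job in.

```bash
python3 -c "
from workcell import bot
print(bot.finish_job())"
```

```text
the job is handed in; nothing more can be done
None
```

I placed everything and handed the job in at about 42 s on the robot's clock; no verdict came back. The steel dish went into the large well first, then the cup into the dish. The white-capped vial then went into the medium well and the red-capped bottle into the small one.

**Last checks:** In the final side and top pictures, the dish and cup rims and the vial and bottle caps lie within about 2 mm of where a centred, seated item should be. All four look upright. The brown dropper bottle is where it started, the gripper is clear of everything, and the wrist force is under 1 N.

**What disagreed:**
- **First dish grasp missed:** the fingers closed just above the rim without touching anything. Seen from the cameras, the fingertips sit about 10 mm (closed) to 23 mm (open) above the reported tool point, not 25 mm below it. I corrected the heights for this from the second dish grasp on, and every later grasp held first time.
- **Small position offset:** the top-camera and robot positions differed by about 1–2 mm, which I allowed for.

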